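# Lay the covered offering cup on the tray and raise it before the sage

### The job

Make up the offering on the steel tray: set the cup stand squarely in the tray's empty well, stand the cup in it, then put the lid on the cup, setting each piece down gently because it is ceramic. Then take the tray by its handle, lift it level with everything on it and present it straight in front of the seated sage, about ten centimetres above the altar top; finish while still holding it there, steady and level. Leave the sage, the glass jar and the lotus bud as they stand.

Things in the scene. Friction and masses are not known exactly. Their poses are not given: they have to be found in the camera images.
- tray: Steel offering tray, loose, 112 (x) by 290 (y) mm, about 0.4 kg empty. Origin: centre of its underside, z up. Floor 4 mm thick, edge rim to 11 mm. Two wells, centred 85 mm either side of the middle along y: rings 82 mm inside, 88 outside, 8 mm high above the floor. The -y well starts empty, the lotus bud is in the +y one. Loop handle across the middle. Loaded it weighs under 1 kg, nearly balanced.
- handle: Handle fixed on the tray: origin at the centre of the wooden grip, 149 mm above the tray's underside, axes as the tray's. Grip: flat-sided bar 76 mm along x, 14 mm thick along y, 22 mm high (z -11 to +11), pinched across y from above. Straps 16 mm wide (y) run from its ends, x = -40 and +40 mm, down to the tray. The finished cup's knob reaches 115 mm above the tray's underside.
- well (a point): Centre of the empty well, on the tray's floor (4 mm above the tray's underside), axes as the tray's; the other well lies 170 mm from it along +y.
- stand_mid (a point): Cup stand, white ceramic, round, 30 mm high, 90 g, loose, upright on the altar. Point on its axis 15 mm above its underside, z up. Below, a flange 76 mm across, 9 mm thick, lower edge bevelled, fits the well; above it a collar 60 mm across outside, from 9 to 30 mm: grip here. Collar open on top, about 48 mm inside, its floor 12 mm above the stand's underside.
- cup_mid (a point): Handleless cup, white ceramic, round, 72 mm high, 130 g, loose, upright on the altar. Point on its axis 36 mm above its underside, z up. A foot 44 mm across and 20 mm high, bevelled below, goes into the stand's collar down to its floor; the straight body above, 58 mm across, from 20 to 72 mm, is the place to grip. Open mouth, about 48 mm inside.
- lid_knob (a point): Cup lid, white ceramic, round, 35 mm high, 60 g, loose, right way up on the altar. Point: centre of its knob, 26.5 mm above its lowest face, z up. Knob 18 mm across, from 18 to 35 mm above the lowest face: grip here. Cover 62 mm across, from 8 to 17 mm, rests on the cup's rim; below it a bevelled spigot 43 mm across, 8 mm deep, enters the cup's mouth.
- lotus_mid (a point): Plastic lotus bud on a round weighted foot 72 mm across; 97 mm high, about 0.22 kg (it varies), loose in the tray's +y well. Point on its axis 48 mm above its underside.
- sage_mid (a point): White ceramic figurine of a seated sage, 163 mm high, round base 104 mm across, loose. Point on its axis 80 mm above its underside. It faces along its own -x, towards the robot's side; straight in front of it means on the line from it along its -x.
- jar_mid (a point): Empty clear glass jar with a steel screw lid, 76 mm across, 116 mm high, loose. Point on its axis 58 mm above its underside. To be left alone.
- stand: The same cup stand as a whole; origin at the centre of its underside.
- cup: The same cup as a whole; origin at the centre of its underside.
- lid: The same lid as a whole; origin at the centre of its underside.
Not all that is in view belongs to the job. Leave any blue or orange look-alike of the stand alone.

How it is judged (in metres and radians):
On the way, in this order (a step that is already met when the one before it is completed fails the run):
1. the cup stand sits squarely in the tray's empty well (z of stand_mid in the frame of well between 0.012 and 0.018 m and x of stand_mid in the frame of well between -0.006 and 0.006 m and y of stand_mid in the frame of well between -0.006 and 0.006 m and angle between the z axis of stand_mid and the z axis of well, either way round below 0.06 rad), for 0.2 s.
2. the cup sits squarely in the stand, the stand in the well (all of step 1 and z of cup_mid in the frame of stand_mid between 0.03 and 0.036 m and x of cup_mid in the frame of stand_mid between -0.005 and 0.005 m and y of cup_mid in the frame of stand_mid between -0.005 and 0.005 m and angle between the z axis of cup_mid and the z axis of stand_mid, either way round below 0.06 rad), for 0.2 s.
3. the lid sits squarely on the cup, and all three are let go (all of step 2 and z of lid_knob in the frame of cup_mid between 0.0515 and 0.0575 m and x of lid_knob in the frame of cup_mid between -0.005 and 0.005 m and y of lid_knob in the frame of cup_mid between -0.005 and 0.005 m and angle between the z axis of lid_knob and the z axis of cup_mid, either way round below 0.06 rad and contact force between each of stand, cup, lid and the fingers below 0.05 N), for 0.2 s.
4. the tray is lifted by its handle, clear of the altar top (height (world z) of tray above 0.02 m and contact force between handle and the fingers above 2 N), for 0.2 s.
At the end, for the whole second after the job is handed in: Tray held by its handle 60-160 mm above the altar top, still (20 mm/s, 0.1 rad/s), level to 0.06 rad, 150-450 mm before the sage, within 60 mm of its facing line; stand in well (6 mm), cup in stand, lid on cup (5 mm), seated to 3 mm in height and 0.06 rad; lotus upright in its well (all of step 2 and z of lid_knob in the frame of cup_mid between 0.0515 and 0.0575 m and x of lid_knob in the frame of cup_mid between -0.005 and 0.005 m and y of lid_knob in the frame of cup_mid between -0.005 and 0.005 m and angle between the z axis of lid_knob and the z axis of cup_mid, either way round below 0.06 rad and z of lotus_mid in the frame of well between 0.044 and 0.052 m and y of lotus_mid in the frame of well between 0.16 and 0.18 m and x of lotus_mid in the frame of well between -0.01 and 0.01 m and angle between the z axis of lotus_mid and the z axis of well, either way round below 0.06 rad and y of tray in the frame of sage_mid between -0.06 and 0.06 m and x of tray in the frame of sage_mid between -0.45 and -0.15 m and height (world z) of tray between 0.06 and 0.16 m and angle between tray's own z axis and vertical below 0.06 rad and linear speed of tray below 0.02 m/s and angular speed of tray below 0.1 rad/s and contact force between handle and the fingers above 2 N); the arm keeps its last pose, push and grip.
It fails at once if the tray is tipped by more than 0.2 rad (angle between tray's own z axis and vertical above 0.2 rad).
It fails at once if the lotus bud is tipped or taken out of its well (angle between the z axis of lotus_mid and the z axis of well, either way round above 0.25 rad or z of lotus_mid in the frame of well above 0.07 m).
It fails at once if the sage or the jar is shifted by more than 15 mm or tipped (distance of any of sage_mid, jar_mid from where it was at the start of the episode above 0.015 m or angle between any of sage_mid, jar_mid's own z axis and vertical above 0.15 rad).
It fails at once if a ceramic piece is set down hard (over 120 N between the pieces, or stand and tray) (contact force between stand and tray above 120 N or contact force between cup and stand above 120 N or contact force between lid and cup above 120 N).
It fails at once if a ceramic piece is let fall (faster than 0.5 m/s out of the hand, the tray standing) ((linear speed of stand above 0.5 m/s and contact force between stand and the fingers below 0.05 N and linear speed of tray below 0.1 m/s) or (linear speed of cup above 0.5 m/s and contact force between cup and the fingers below 0.05 N and linear speed of tray below 0.1 m/s) or (linear speed of lid above 0.5 m/s and contact force between lid and the fingers below 0.05 N and linear speed of tray below 0.1 m/s)).
It also fails if it takes over 72 s, if anything falls off the work surface, if the arm or the gripper's body presses on something with over 40 N, if the wrist force passes 120 N, or if a joint passes its speed limit or range.

### The arm

A 7-joint arm with a two-finger parallel gripper is mounted at the origin on the work surface. World frame = base frame: x ahead of the robot, y to its left, z up, the work surface at z = 0. Lengths are in m, angles in degrees, forces in N, time in s.
With the tool pointing down it reaches from about 0.4 to 0.875 m from the base axis. Payload 6.5 kg.
Tool frame: the origin (TCP) lies at the very end of the fingers, on their centre line; the grasp point (between the pads) lies 19 mm behind it; z points along the fingers, x is the direction in which the jaws open and shut, and the axes are right-handed (so a half turn about z gives the same grasp; the last joint's range is limited). The gripper opens to 85 mm and grips with 20 to 120 N. Pads are 22 mm wide; open, the fingers measure 114 mm over their backs; the gripper's body (76 mm by 85 mm) begins 54 mm behind the grasp point. The pads swing forward as they close: fully open they stand 13 mm farther back than shut.
Start: joints at [71.78, 30.733, -0.252, 88.115, 0.149, 61.152, -4.079], TCP at [0.162, -0.629, 0.231] pointing down, gripper open.
Joint ranges: [-154.64, 154.64], [-21.42, 123.67], [-72.66, 72.17], [13.99, 137.28], [-74.86, 254.86], [10.95, 109.41], [-158.01, 158.01]. Speed limits (degrees/s): [136.94, 136.94, 180, 180, 180, 180, 180].

### API

Orientations are given as a 3x3 rotation matrix whose columns are the frame's x, y, z axes.
In Python, from cell import ctrl gives the robot as it stands.
- The arm moves only by the tool move_arm, never from a script. Its argument "motion" is a list of rows, each an object of numbers: "ax", "ay", "az": the turn, a rotation vector about the tool's x, y, z in degrees; "x", "y", "z": the shift along the tool's x, y, z in cm; "hand": the finger opening in cm, from 0 to 8.54. A call has 1 to 12 rows; each row is the pose to reach, as a shift and turn from the pose commanded when the call began, along the tool's axes at that moment; what a row does not reach only later rows make up. A row lasts 1/12 s, in which the tool goes at most 41.7 mm and 7.16 degrees, less where a joint would pass 70% of its speed; a pose out of reach is approached as far as the arm can. A call with a gripper value outside its range is refused whole. The fingers move at their own pace and stop on an object; "newtons" is the grip in N (left out, the last holds). Time passes only in rows, so rows that repeat a pose let the fingers close. It gives the time, the measured TCP pose, the force and the opening at its end, in the units of the state.
- ctrl.get_obs(): the state, without advancing time (a new reading comes with each control period).
- ctrl.read_camera(name): name is "side" or "top" or "wrist"; returns a dict with "img" (480x640x3 uint8, red, green, blue), "intrinsics" (3x3 intrinsics, pixels), "xyz" and "orientation" of the camera in the world; the wrist camera has in their place "hand_eye" (4x4, takes a point from camera to tool coordinates, whose origin is the TCP and whose axes are the tool frame's). Camera axes: x right, y down, z forward; pixel columns grow to the right and rows downward; lengths in m; the calibration is good to about 2 mm. A picture is of the moment at which its call begins: read the wrist's pose just before it. There is no depth.
- ctrl.finish_job(): hands the job in, once; it reports no verdict.
The state is a dict: "time_s": time; "joint_pos": joint angles; "qvel": joint speeds; "joint_efforts": joint torques, N m; "position": TCP position; "tcp_rot": TCP orientation; "wrist_force": force on the tool from outside, world axes, zero at the start; "torque": the same for the moment, N m; "opening": opening from 0.0 (shut) to 1.0 (fully open).
Only numpy, scipy, OpenCV 4.12 (cv2) and the standard library are available. Lean on these libraries where they do the work, as an engineer would, in place of code of your own. Each camera call takes 0.05 s, during which the arm holds its last target.

## Working session

There is one attempt and no reset: what is moved stays moved. The work goes in short steps, Python scripts to look and compute and a tool call to move; the robot and the scene stay as the last step left them, time stands still between calls to the robot, and variables do not carry over. Pictures are saved under pics/ and viewed, and the job is handed in when it is done.

Besides the shell and the picture viewer there is one more tool, called after "Call:" by a JSON object that holds its "method" and its "body". move_arm: Moves the arm, as the interface text tells. Its arguments: {"type":"object","properties":{"motion":{"type":"array"},"newtons":{"type":"number"}},"required":["motion"]}

```bash
ls -la; mkdir -p pics
python3 - <<'E'
from cell import ctrl
import cv2, numpy as np
o=ctrl.get_obs(); print(o)
for n in ["side","top","wrist"]:
    r=ctrl.read_camera(n)
    cv2.imwrite(f"pics/{n}0.png",r["img"][:,:,::-1])
    print(n,{k:np.round(v,4).tolist() for k,v in r.items() if k!="img"})
E
```

```text
total 12
drwxr-xr-x  3 agent agent 4096 Dec  5 22:21 .
drwxr-xr-x 23 root  root  4096 Dec  5 22:21 ..
drwxr-xr-x  2 agent agent 4096 Dec  5 22:21 pics
{'time_s': 0.0, 'joint_pos': array([71.77923816, 30.77956687, -0.25559511, 88.17225147,  0.15097969,
       61.15174388, -4.07755296]), 'qvel': array([-0.01176125,  0.06452786,  0.05287737, -0.02833305, -0.10024314,
        0.02224189, -0.09572015]), 'joint_efforts': array([-6.21818799e-05, -5.83411860e+01,  1.04855709e+00, -2.59103501e+01,
        1.22538125e-02,  9.58888850e-03,  2.79258728e-05]), 'position': array([ 0.16177597, -0.62887491,  0.23037892]), 'tcp_rot': array([[ 2.49295946e-01, -9.68427167e-01, -5.93841787e-04],
       [-9.68425685e-01, -2.49296608e-01,  1.70116038e-03],
       [-1.79549268e-03,  1.50999251e-04, -9.99998377e-01]]), 'wrist_force': array([-0.24790748, -0.05054058, -0.51864476]), 'torque': array([ 0.01259826, -0.03392212,  0.00850958]), 'opening': 0.9996116823051253}
side {'intrinsics': [[551.0764, 0.0, 319.0647], [0.0, 551.0764, 232.8807], [0.0, 0.0, 1.0]], 'xyz': [0.5711, -1.0104, 0.7142], 'orientation': [[0.9987, -0.031, 0.0416], [-0.0514, -0.485, 0.873], [-0.0069, -0.874, -0.486]]}
top {'intrinsics': [[481.3344, 0.0, 315.4789], [0.0, 481.3344, 234.2227], [0.0, 0.0, 1.0]], 'xyz': [0.5197, 0.0324, 1.225], 'orientation': [[-0.0067, -0.9953, 0.0966], [-0.9998, 0.0085, 0.0183], [-0.0191, -0.0965, -0.9952]]}
wrist {'intrinsics': [[378.965, 0.0, 318.1439], [0.0, 378.965, 243.0368], [0.0, 0.0, 1.0]], 'hand_eye': [[1.0, -0.0009, -0.0009, 0.0], [0.0011, 0.9607, 0.2776, -0.0697], [0.0006, -0.2776, 0.9607, -0.143], [0.0, 0.0, 0.0, 1.0]]}
```

View pics/side0.png

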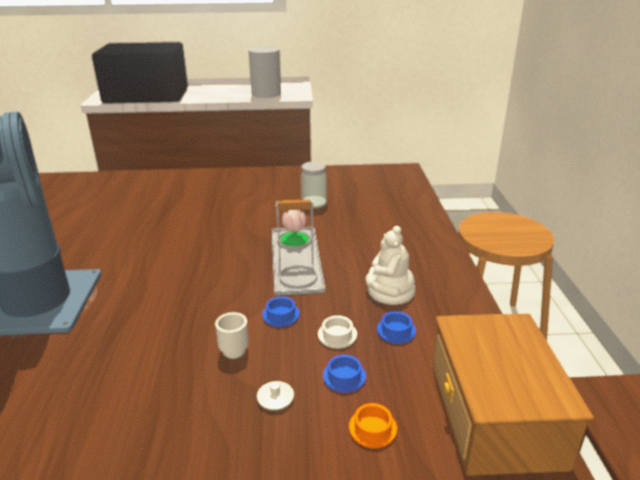

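View pics/top0.png

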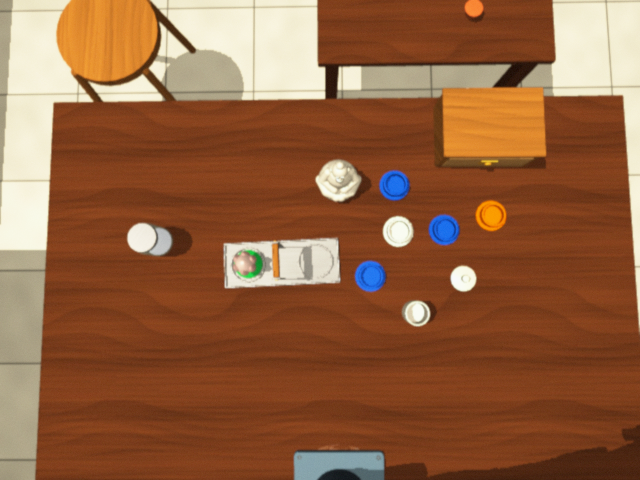

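View pics/wrist0.png

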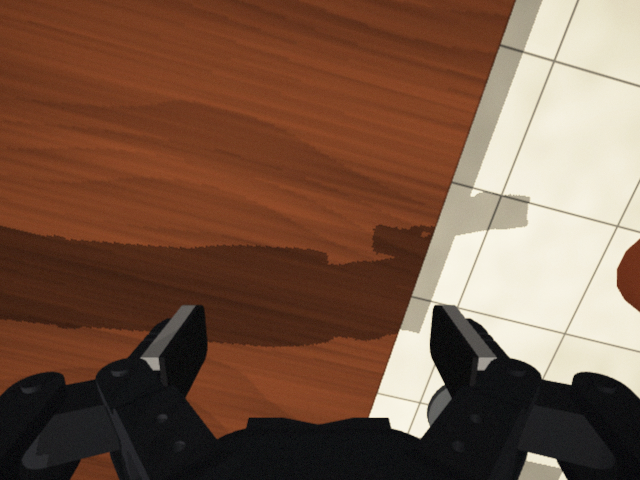

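```bash
cat > h.py <<'E'
from cell import ctrl
import cv2, numpy as np
def pose(o): 
    return np.array(o["position"]),np.array(o["tcp_rot"])
def cam(n):
    o=ctrl.get_obs(); r=ctrl.read_camera(n)
    K=np.array(r["intrinsics"])
    if "hand_eye" in r:
        T=np.eye(4);T[:3,3],T[:3,:3]=pose(o)
        C=T@np.array(r["hand_eye"]); R=C[:3,:3];p=C[:3,3]
    else:
        R=np.array(r["orientation"]);p=np.array(r["xyz"])
    return r["img"],K,R,p
def ray(c,uv):
    _,K,R,p=c
    d=R@np.linalg.solve(K,np.array([uv[0],uv[1],1.0])); return p,d/np.linalg.norm(d)
def onz(c,uv,z):
    p,d=ray(c,uv); return p+d*(z-p[2])/d[2]
def proj(c,X):
    _,K,R,p=c
    q=K@(R.T@(np.asarray(X)-p)); return q[:2]/q[2]
def tri(a,ua,b,ub):
    p1,d1=ray(a,ua);p2,d2=ray(b,ub)
    t=np.linalg.lstsq(np.c_[d1,-d2],p2-p1,rcond=None)[0]
    x1=p1+d1*t[0];x2=p2+d2*t[1]; return (x1+x2)/2,np.linalg.norm(x1-x2)
def blobs(m,amin=60):
    cs,_=cv2.findContours(m.astype(np.uint8),cv2.RETR_EXTERNAL,cv2.CHAIN_APPROX_NONE)
    return [c for c in cs if cv2.contourArea(c)>amin]
def white(img,s=70,v=120):
    h=cv2.cvtColor(img,cv2.COLOR_RGB2HSV); return (h[...,1]<s)&(h[...,2]>v)
def save(n,img,box=None,k=1):
    if box: x0,y0,x1,y1=box; img=img[y0:y1,x0:x1]
    cv2.imwrite(f"pics/{n}.png",cv2.resize(img,None,fx=k,fy=k,interpolation=cv2.INTER_CUBIC)[:,:,::-1])
def go(tgt,R=None):
    "shift in tool axes (cm) and turn (deg) from measured pose to world target"
    p,R0=pose(ctrl.get_obs())
    s=R0.T@(np.array(tgt)-p)*100
    a=np.zeros(3)
    if R is not None: a=np.degrees(cv2.Rodrigues(R0.T@R)[0].ravel())
    return np.round(s,2),np.round(a,2)
E
python3 - <<'E'
from h import *
for n in ["top","side"]:
    c=cam(n); m=white(c[0])
    for b in blobs(m):
        x,y,w,h=cv2.boundingRect(b)
        e=cv2.fitEllipse(b)
        (mx,my)=e[0]
        if 80<my<420: print(n,(x,y,w,h),np.round(e[0],1),np.round(e[1],1),cv2.contourArea(b),np.round(onz(c,e[0],0.0),3))
c=cam("top"); save("tz",c[0],(210,140,530,350),2.5)
c=cam("side"); save("sz",c[0],(200,180,440,420),2.5)
E
```

```text
top (403, 301, 27, 25) [416.3 312.7] [24.  26.4] 496.5 [ 0.439 -0.197  0.   ]
top (450, 266, 26, 25) [462.7 278.2] [24.2 25. ] 473.5 [ 0.524 -0.315 -0.   ]
top (224, 238, 117, 50) [281.2 262.5] [ 49.1 145.6] 4983.0 [0.567 0.143 0.   ]
top (127, 223, 45, 33) [149.  238.9] [29.3 45.9] 1038.0 [0.63  0.483 0.   ]
top (383, 216, 30, 31) [397.6 231.2] [29.2 29.8] 683.0 [ 0.645 -0.155  0.   ]
top (316, 160, 45, 41) [337.8 180.2] [38.7 41.2] 1237.0 [ 0.778 -0.004  0.   ]
top (90, 75, 74, 26) [130.8  90.2] [23.4 74.8] 1060.0 [1.027 0.543 0.   ]
top (337, 65, 174, 33) [403.6  80.1] [ 31.5 207.9] 4299.5 [ 1.044 -0.18   0.   ]
top (0, 0, 92, 480) [ 28.7 190. ] [ 73.7 531.4] 22858.5 [0.761 0.803 0.   ]
side (257, 381, 37, 29) [274.8 395.4] [27.7 36.1] 782.5 [ 0.525 -0.305  0.   ]
side (318, 315, 39, 34) [337.1 332.1] [32.4 37.4] 940.5 [ 0.647 -0.14   0.   ]
side (216, 313, 32, 46) [231.9 333.8] [31.1 47.3] 1131.0 [ 0.436 -0.133  0.   ]
side (49, 269, 52, 61) [ 74.  293.9] [28.4 77.5] 1268.0 [0.071 0.027 0.   ]
side (483, 262, 61, 65) [519.2 288.4] [52.3 71.8] 2184.5 [ 1.068 -0.013  0.   ]
side (366, 226, 49, 79) [390.8 272.2] [44.4 77.6] 2392.0 [0.791 0.071 0.   ]
side (272, 224, 53, 73) [296.4 263.9] [54.  74.9] 2623.0 [0.569 0.122 0.   ]
side (285, 211, 18, 12) [293.3 215.5] [ 9.9 15.5] 97.0 [0.565 0.379 0.   ]
side (0, 0, 640, 377) [369.3 142. ] [376.2 690.2] 117339.0 [0.858 0.967 0.   ]
```

View pics/tz.png

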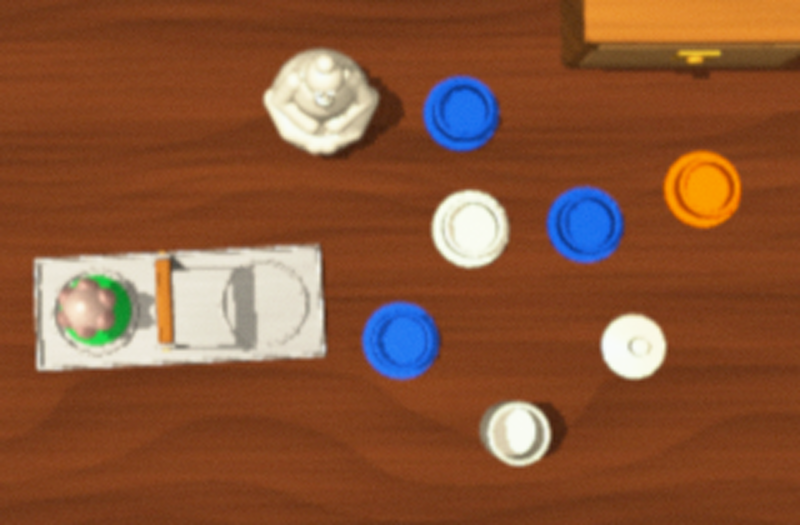

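View pics/sz.png

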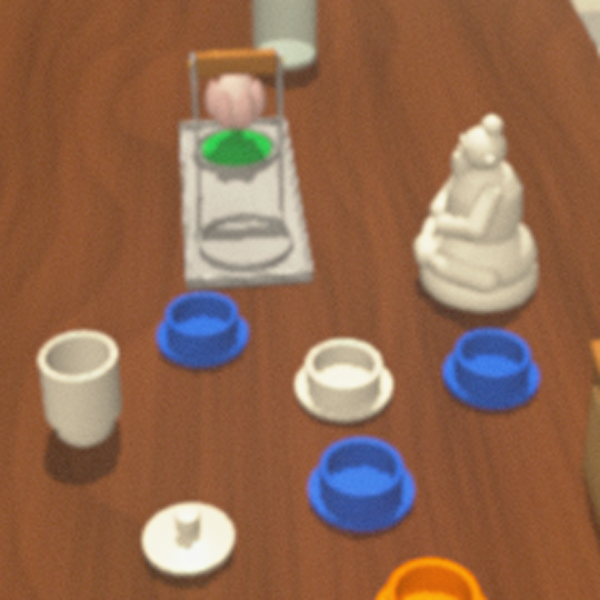

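Run:
```python
from h import *
t=cam("top"); s=cam("side")
print("stand",onz(t,(397.6,231.2),.009),onz(s,(337.1,334),.009))
print("cup rim",onz(t,(416.3,312.7),.072))
print("lid",onz(t,(462.7,278.2),.015), onz(s,(274.8,396),.014))
m=white(t[0])
for b in blobs(m):
    r=cv2.boundingRect(b)
    if r[0]==224 or r[0] in(223,225):
        R=cv2.minAreaRect(b); box=cv2.boxPoints(R); P=np.array([onz(t,u,.011) for u in box]); print(np.round(P,4),P.mean(0))
        for i in range(4): d=P[(i+1)%4]-P[i]; print(np.linalg.norm(d),np.degrees(np.arctan2(d[1],d[0])))
h=cv2.cvtColor(t[0],cv2.COLOR_RGB2HSV)
for c,box in ((t,(262,235,290,285)),(s,(270,195,325,215))):
    h=cv2.cvtColor(c[0],cv2.COLOR_RGB2HSV)
    m=(h[...,0]<20)&(h[...,1]>140)&(h[...,2]>110); 
    mm=np.zeros_like(m); x0,y0,x1,y1=box; mm[y0:y1,x0:x1]=m[y0:y1,x0:x1]
    for b in blobs(mm,20):
        R=cv2.minAreaRect(b);print(R,[np.round(onz(c,u,.16),4).tolist() for u in cv2.boxPoints(R)],onz(c,R[0],.16),onz(c,R[0],.149))
# sage base / jar
print("sage", onz(t,(338,180),.05), onz(s,(391,285),.03))
```

```text
stand [ 0.64362901 -0.15323254  0.009     ] [ 0.64592329 -0.1570587   0.009     ]
cup rim [ 0.4434718  -0.18315007  0.072     ]
lid [ 0.52401268 -0.31115963  0.015     ] [ 0.52613036 -0.32006291  0.014     ]
[[ 0.6173  0.2923  0.011 ]
 [ 0.6296 -0.0021  0.011 ]
 [ 0.5169 -0.0065  0.011 ]
 [ 0.5043  0.2853  0.011 ]] [0.56701721 0.14225776 0.011     ]
0.29467612478435556 -87.60680140409812
0.11278284874942102 -177.79225922933958
0.2920157076015393 92.46893682258668
0.11319154873571151 3.5552808229212522
((275.29205322265625, 260.0086669921875), (32.18040466308594, 5.411970138549805), 87.61405944824219) [[0.602, 0.149, 0.16], [0.6024, 0.1369, 0.16], [0.5311, 0.1339, 0.16], [0.5307, 0.1459, 0.16]] [0.56642571 0.14141877 0.16      ] [0.56690851 0.142545   0.149     ]
((275.5, 237.5), (5.0, 27.0), 90.0) [[0.6223, 0.1712, 0.16], [0.6218, 0.1109, 0.16], [0.6107, 0.111, 0.16], [0.6112, 0.1711, 0.16]] [0.61649105 0.14102414 0.16      ] [0.61749096 0.14214631 0.149     ]
((289.5, 204.5), (19.0, 39.0), 90.0) [[0.5122, 0.1768, 0.16], [0.6043, 0.1707, 0.16], [0.6008, 0.0723, 0.16], [0.5148, 0.0779, 0.16]] [0.55804126 0.12271409 0.16      ] [0.55778137 0.14520276 0.149     ]
sage [ 0.76824271 -0.00269936  0.05      ] [ 0.77417632 -0.02471002  0.03      ]
```

```bash
cat >> h.py <<'E'
def Rdown(az):
    "tool down, tool x at world azimuth az deg"
    a=np.radians(az); x=np.array([np.cos(a),np.sin(a),0]); z=np.array([0,0,-1.]); return np.c_[x,np.cross(z,x),z]
E
python3 -c "
from h import *
print(go([.645,-.155,.14],Rdown(-87.5)))"
```

```text
(array([-33.91, -58.61,   9.12]), array([0.000e+00, 1.000e-02, 1.193e+01]))
```

Call:
{"method": "move_arm", "body": {"motion": [{"x": -33.9, "y": -58.6, "z": 9.1, "az": 11.9, "hand": 8.5}, {"x": -33.9, "y": -58.6, "z": 9.1, "az": 11.9}, {"x": -33.9, "y": -58.6, "z": 9.1, "az": 11.9}, {"x": -33.9, "y": -58.6, "z": 9.1, "az": 11.9}, {"x": -33.9, "y": -58.6, "z": 9.1, "az": 11.9}, {"x": -33.9, "y": -58.6, "z": 9.1, "az": 11.9}, {"x": -33.9, "y": -58.6, "z": 9.1, "az": 11.9}, {"x": -33.9, "y": -58.6, "z": 9.1, "az": 11.9}, {"x": -33.9, "y": -58.6, "z": 9.1, "az": 11.9}, {"x": -33.9, "y": -58.6, "z": 9.1, "az": 11.9}, {"x": -33.9, "y": -58.6, "z": 9.1, "az": 11.9}, {"x": -33.9, "y": -58.6, "z": 9.1, "az": 11.9}], "newtons": 40}}

```text
validation failed for argument at $.mo...
```

```bash
python3 -c "
from h import *
o=ctrl.get_obs();print(o['time_s'],o['position'],o['joint_pos'],o['opening'])
print(go([.645,-.155,.14],Rdown(-87.5)))"
```

```text
0.45 [ 0.16193802 -0.62945176  0.2312033 ] [71.78109295 30.7390376  -0.25410154 88.11856351  0.1491299  61.15160799
 -4.07926291] 0.9997533341182412
(array([-33.91, -58.61,   9.12]), array([0.000e+00, 1.000e-02, 1.193e+01]))
```

Call:
{"method": "move_arm", "body": {"motion": [{"ax": 0, "ay": 0, "az": 11.9, "x": -33.9, "y": -58.6, "z": 9.1, "hand": 8.5}, {"ax": 0, "ay": 0, "az": 11.9, "x": -33.9, "y": -58.6, "z": 9.1, "hand": 8.5}, {"ax": 0, "ay": 0, "az": 11.9, "x": -33.9, "y": -58.6, "z": 9.1, "hand": 8.5}, {"ax": 0, "ay": 0, "az": 11.9, "x": -33.9, "y": -58.6, "z": 9.1, "hand": 8.5}, {"ax": 0, "ay": 0, "az": 11.9, "x": -33.9, "y": -58.6, "z": 9.1, "hand": 8.5}, {"ax": 0, "ay": 0, "az": 11.9, "x": -33.9, "y": -58.6, "z": 9.1, "hand": 8.5}, {"ax": 0, "ay": 0, "az": 11.9, "x": -33.9, "y": -58.6, "z": 9.1, "hand": 8.5}, {"ax": 0, "ay": 0, "az": 11.9, "x": -33.9, "y": -58.6, "z": 9.1, "hand": 8.5}, {"ax": 0, "ay": 0, "az": 11.9, "x": -33.9, "y": -58.6, "z": 9.1, "hand": 8.5}, {"ax": 0, "ay": 0, "az": 11.9, "x": -33.9, "y": -58.6, "z": 9.1, "hand": 8.5}, {"ax": 0, "ay": 0, "az": 11.9, "x": -33.9, "y": -58.6, "z": 9.1, "hand": 8.5}, {"ax": 0, "ay": 0, "az": 11.9, "x": -33.9, "y": -58.6, "z": 9.1, "hand": 8.5}], "newtons": 40}}

```text
time_s: 1.45
position: [0.5168, -0.2807, 0.1647]
tcp_rot: [[0.044, -0.999, 0.0], [-0.999, -0.044, -0.0], [0.0, -0.0, -1.0]]
wrist_force: [0.4, -0.4, -0.0]
opening: 0.995
```

```bash
python3 -c "
from h import *
o=ctrl.get_obs();print(o['time_s'],o['position'],o['joint_pos'],o['opening'])
print(go([.645,-.155,.14],Rdown(-87.5)))"
```

```text
1.45 [ 0.51681365 -0.28074088  0.1646573 ] [ 27.27785851  29.3100407   -4.22235648 100.90764189   2.70924849
  49.85268878 -65.62943197] 0.9952305696152091
(array([-12.  , -13.36,   2.47]), array([-0.02, -0.02,  0.02]))
```

Call:
{"method": "move_arm", "body": {"motion": [{"ax": 0, "ay": 0, "az": 0, "x": -12.0, "y": -13.4, "z": 2.5, "hand": 8.5}, {"ax": 0, "ay": 0, "az": 0, "x": -12.0, "y": -13.4, "z": 2.5, "hand": 8.5}, {"ax": 0, "ay": 0, "az": 0, "x": -12.0, "y": -13.4, "z": 2.5, "hand": 8.5}, {"ax": 0, "ay": 0, "az": 0, "x": -12.0, "y": -13.4, "z": 2.5, "hand": 8.5}, {"ax": 0, "ay": 0, "az": 0, "x": -12.0, "y": -13.4, "z": 2.5, "hand": 8.5}, {"ax": 0, "ay": 0, "az": 0, "x": -12.0, "y": -13.4, "z": 2.5, "hand": 8.5}, {"ax": 0, "ay": 0, "az": 0, "x": -12.0, "y": -13.4, "z": 2.5, "hand": 8.5}]}}

```text
time_s: 2.03
position: [0.6442, -0.1557, 0.1392]
tcp_rot: [[0.046, -0.999, -0.001], [-0.999, -0.046, 0.0], [-0.0, 0.001, -1.0]]
wrist_force: [-1.8, -0.5, -0.5]
opening: 0.998
```

```bash
python3 -c "
from h import *
o=ctrl.get_obs();print(o['time_s'],o['position'],o['joint_pos'],o['opening'])
c=cam('wrist');save('w1',c[0])
m=white(c[0])
for b in blobs(m,300):
    e=cv2.fitEllipse(b);print(cv2.boundingRect(b),np.round(e,1) if 0 else e,onz(c,e[0],.009),onz(c,e[0],.03))
"
```

```text
2.0333 [ 0.64420905 -0.15569954  0.13924324] [ 12.85420689  37.82085525  -4.68669601  89.76835542   3.62285583
  52.59918236 -80.41261502] 0.9980063791617729
(501, 345, 41, 34) ((522.9707641601562, 358.2084655761719), (15.544355392456055, 48.875160217285156), 125.1743392944336) [ 0.54392779 -0.32884178  0.009     ] [ 0.55699955 -0.31529704  0.03      ]
(0, 242, 130, 124) ((61.214725494384766, 301.74560546875), (132.3891143798828, 145.3129119873047), 111.07429504394531) [0.57774848 0.04357003 0.009     ] [0.58822047 0.02848779 0.03      ]
(268, 179, 102, 100) ((318.41522216796875, 228.68966674804688), (99.10597229003906, 101.40323638916016), 88.76045989990234) [ 0.64596357 -0.15575091  0.009     ] [ 0.65119192 -0.15551152  0.03      ]
(0, 0, 177, 114) ((87.35114288330078, 48.854042053222656), (118.04963684082031, 193.65078735351562), 91.2767105102539) [7.60090324e-01 6.15295172e-04 9.00000000e-03] [ 0.75654585 -0.01116505  0.03      ]
```

View pics/w1.png

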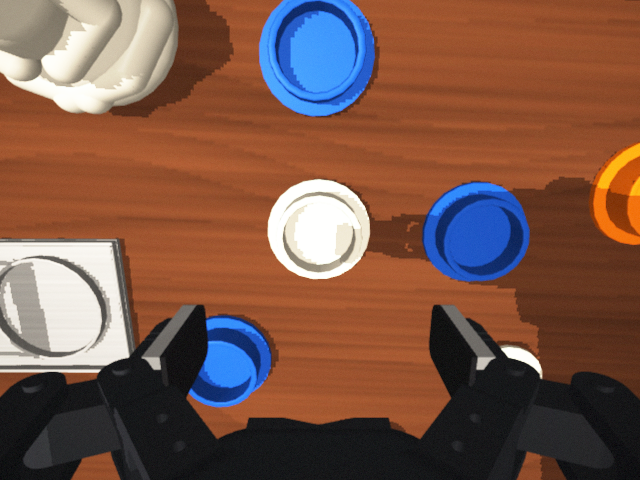

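```bash
python3 -c "
from h import *
print(go([.645,-.156,.011],Rdown(-87.5)))"
```

```text
(array([-0.17, -0.18, 12.85]), array([ 0.06, -0.06, -0.01]))
```

Call:
{"method": "move_arm", "body": {"motion": [{"ax": 0, "ay": 0, "az": 0, "x": 0, "y": 0, "z": 4, "hand": 8.5}, {"ax": 0, "ay": 0, "az": 0, "x": 0, "y": 0, "z": 8, "hand": 8.5}, {"ax": 0, "ay": 0, "az": 0, "x": 0, "y": 0, "z": 11, "hand": 8.5}, {"ax": 0, "ay": 0, "az": 0, "x": 0, "y": 0, "z": 12.4, "hand": 8.5}, {"ax": 0, "ay": 0, "az": 0, "x": 0, "y": 0, "z": 12.9, "hand": 8.5}, {"ax": 0, "ay": 0, "az": 0, "x": 0, "y": 0, "z": 12.9, "hand": 8.5}]}}

```text
time_s: 2.58
position: [0.6433, -0.1579, 0.0105]
tcp_rot: [[0.043, -0.999, -0.001], [-0.999, -0.043, -0.0], [0.0, 0.001, -1.0]]
wrist_force: [0.5, -0.6, -0.1]
opening: 0.998
```

```bash
python3 -c "
from h import *
o=ctrl.get_obs();print(o['time_s'],o['position'],o['opening'],o['wrist_force'])
print(go([.645,-.156,.011],Rdown(-87.5)))
c=cam('wrist');save('w2',c[0])
print(ctrl.get_obs()['position'])
"
```

```text
2.5833 [ 0.64332183 -0.15785711  0.01048218] 0.9978510210108066 [ 0.49707915 -0.62582711 -0.07676416]
(array([-0.18, -0.18, -0.05]), array([ 0.07, -0.02, -0.06]))
[ 0.64466773 -0.15769686  0.01191907]
```

View pics/w2.png

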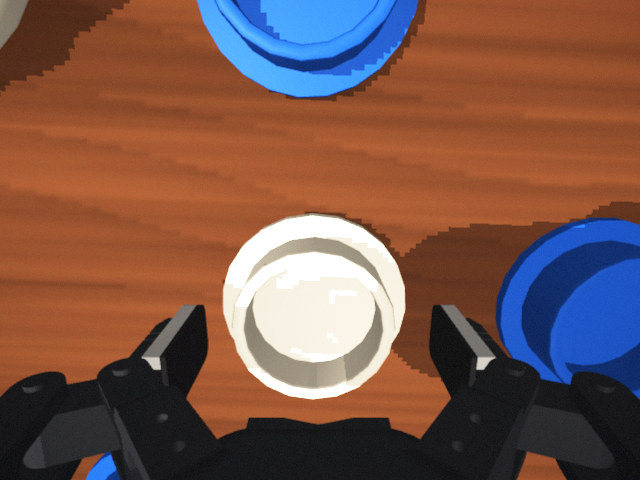

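```bash
python3 -c "
from h import *
c=cam('wrist')
p,R=pose(ctrl.get_obs())
for z in (-.0185,0.0025,-0.019):
    print(z,proj(c,p+R@np.array([0,0,z])))
b=max([b for b in blobs(white(c[0]),300) if 230<cv2.boundingRect(b)[1]+60 and 300<cv2.boundingRect(b)[0]+cv2.boundingRect(b)[2]],key=cv2.contourArea)
print(cv2.boundingRect(b)); 
x,y,w,h=cv2.boundingRect(b)
print([onz(c,(x+w/2,y),.009),onz(c,(x+w/2,y+h),.03),onz(c,(x,y+.42*h),.009),onz(c,(x+w,y+.42*h),.009)],p)
"
```

```text
-0.0185 [317.81621571 330.70739354]
0.0025 [317.89584434 305.46994433]
-0.019 [317.81403505 331.39853132]
(225, 216, 180, 184)
[array([ 0.68318679, -0.15485416,  0.009     ]), array([ 0.61459258, -0.15772721,  0.03      ]), array([ 0.64880751, -0.11867473,  0.009     ]), array([ 0.65193336, -0.19363356,  0.009     ])] [ 0.64546863 -0.15756139  0.01276558]
```

Call:
{"method": "move_arm", "body": {"motion": [{"ax": 0, "ay": 0, "az": 0, "x": 0, "y": 0, "z": 0, "hand": 5}, {"ax": 0, "ay": 0, "az": 0, "x": 0, "y": 0, "z": 0, "hand": 5}, {"ax": 0, "ay": 0, "az": 0, "x": 0, "y": 0, "z": 0, "hand": 5}, {"ax": 0, "ay": 0, "az": 0, "x": 0, "y": 0, "z": 0, "hand": 5}, {"ax": 0, "ay": 0, "az": 0, "x": 0, "y": 0, "z": 0, "hand": 5}, {"ax": 0, "ay": 0, "az": 0, "x": 0, "y": 0, "z": 0, "hand": 5}], "newtons": 40}}

```text
time_s: 3.18
position: [0.6454, -0.1568, 0.0132]
tcp_rot: [[0.044, -0.999, 0.003], [-0.999, -0.044, -0.001], [0.001, -0.003, -1.0]]
wrist_force: [-3.3, 0.4, 11.1]
opening: 0.691
```

```bash
python3 -c "
from h import *
o=ctrl.get_obs();print(o['time_s'],o['position'],o['opening']*8.54,o['wrist_force'])
c=cam('wrist');save('w3',c[0])
print(ctrl.get_obs()['opening']*8.54)
"
```

```text
3.1833 [ 0.64543489 -0.15682632  0.01317682] 5.8974422528956785 [-3.31859714  0.38166965 11.06865457]
5.889842400198946
```

View pics/w3.png

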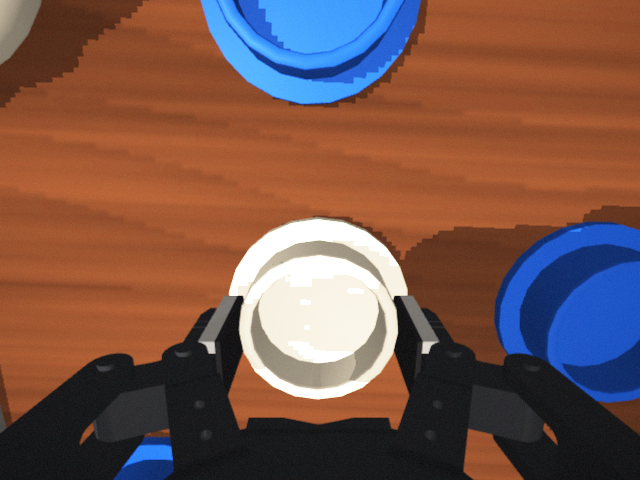

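```bash
python3 -c "
from h import *
print(go([.570,-.04,.13],Rdown(-87.5)))"
```

```text
(array([-11.99,   6.99, -11.71]), array([-0.15, -0.05,  0.03]))
```

Call:
{"method": "move_arm", "body": {"motion": [{"ax": 0, "ay": 0, "az": 0, "x": 0, "y": 0, "z": -1, "hand": 5}, {"ax": 0, "ay": 0, "az": 0, "x": 0, "y": 0, "z": -4, "hand": 5}, {"ax": 0, "ay": 0, "az": 0, "x": 0, "y": 0, "z": -7, "hand": 5}, {"ax": 0, "ay": 0, "az": 0, "x": -3, "y": 2, "z": -9, "hand": 5}, {"ax": 0, "ay": 0, "az": 0, "x": -6, "y": 4, "z": -11, "hand": 5}, {"ax": 0, "ay": 0, "az": 0, "x": -9, "y": 5.5, "z": -11.7, "hand": 5}, {"ax": 0, "ay": 0, "az": 0, "x": -11, "y": 6.5, "z": -11.7, "hand": 5}, {"ax": 0, "ay": 0, "az": 0, "x": -12, "y": 7, "z": -11.7, "hand": 5}, {"ax": 0, "ay": 0, "az": 0, "x": -12, "y": 7, "z": -11.7, "hand": 5}, {"ax": 0, "ay": 0, "az": 0, "x": -12, "y": 7, "z": -11.7, "hand": 5}]}}

```text
time_s: 4.07
position: [0.5694, -0.0406, 0.128]
tcp_rot: [[0.044, -0.999, 0.001], [-0.999, -0.044, -0.001], [0.001, -0.001, -1.0]]
wrist_force: [-1.0, -0.7, -0.6]
opening: 0.685
```

```bash
python3 -c "
from h import *
P=np.mean([ctrl.get_obs()['position'] for _ in range(5)],0);print(P)
o=ctrl.get_obs();print(o['time_s'],o['position'],o['opening']*8.54,o['wrist_force'])
c=cam('wrist');save('w4',c[0]); print(c[3],c[2]); np.savez('w4.npz',img=c[0],K=c[1],R=c[2],p=c[3],)
print(ctrl.get_obs()['position'])
"
```

```text
[ 0.56936113 -0.04055505  0.12796877]
4.0667 [ 0.56936113 -0.04055505  0.12796877] 5.845669640922845 [-0.96771247 -0.72196585 -0.60922972]
[ 0.63894148 -0.03749325  0.27101093] [[ 4.31916350e-02 -9.59953396e-01 -2.76810332e-01]
 [-9.99066728e-01 -4.13909656e-02 -1.23475430e-02]
 [ 3.95618872e-04  2.77085303e-01 -9.60845242e-01]]
[ 0.56960922 -0.04161559  0.1277565 ]
```

View pics/w4.png

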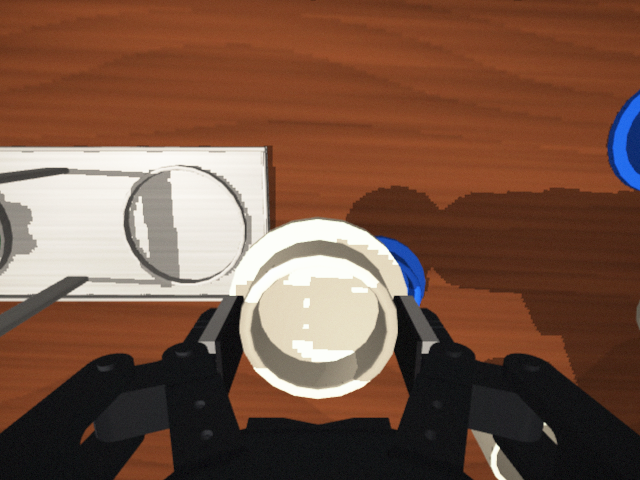

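```bash
cat > ringfit.py <<'E'
from h import *
d=np.load('w4.npz'); c=(d['img'],d['K'],d['R'],d['p'])
g=cv2.cvtColor(c[0],cv2.COLOR_RGB2GRAY)
save('w4z',c[0],(100,140,300,310),4)
# rays from centre: strongest dark point between r=48..72 px
cx,cy=185,224; pts=[]
gb=g.astype(float)
for a in np.arange(0,360,3):
    rr=np.arange(50,72,.5); u=cx+rr*np.cos(np.radians(a)); v=cy+rr*np.sin(np.radians(a))
    pr=cv2.remap(gb.astype(np.float32),u.astype(np.float32)[None],v.astype(np.float32)[None],cv2.INTER_LINEAR)[0]
    i=np.argmin(pr); 
    if pr[i]<np.median(pr)-25: pts.append((u[i],v[i]))
pts=np.array(pts); print(len(pts))
for z in (.004,.008,.012):
    P=np.array([onz(c,u,z) for u in pts])[:,:2]
    m=np.ones(len(P),bool)
    for _ in range(4):
        A=np.c_[2*P[m],np.ones(m.sum())]; s=np.linalg.lstsq(A,(P[m]**2).sum(1),rcond=None)[0]
        r=np.sqrt(s[2]+s[0]**2+s[1]**2); e=np.hypot(*(P-s[:2]).T)-r; m=abs(e)<.002
    print(z,s[:2],r,m.sum())
E
python3 ringfit.py
```

```text
120
0.004 [0.57029359 0.05499978] 0.04280089788958102 117
0.008 [0.57132198 0.05361417] 0.04215971217841915 117
0.012 [0.57235037 0.05222857] 0.041518526467261584 117
```

View pics/w4z.png

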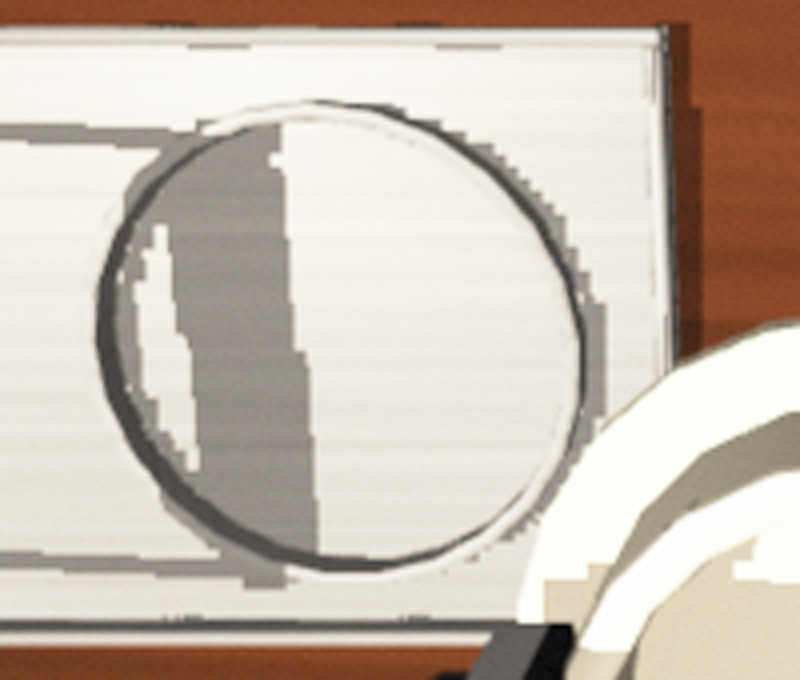

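```bash
python3 -c "
from h import *
d=np.load('w4.npz'); c=(d['img'],d['K'],d['R'],d['p'])
L=[onz(c,(124.25,222.5),.012)+[0,-.041,0],onz(c,(129.25,222.5),.004)+[0,-.041,0],onz(c,(247,227),.004)+[0,.044,0],onz(c,(244.5,227),.012)+[0,.044,0]]
print(np.round(L,4))
L=[onz(c,(182,283),.012)+[.041,0,0],onz(c,(182,277),.004)+[.041,0,0],onz(c,(178,164.7),.004)-[.044,0,0]]
print(np.round(L,4))
# tray corner/edges
# right end edge: outer rim top z=.011 ; zoom pts (660,30),(668,300)
for u in ((265,147),(268,220)): print(onz(c,u,.011))
for u in ((110,147.5),(260,147)): print(onz(c,u,.011))
for u in ((110,299),(225,296.5)): print(onz(c,u,.011))
"
```

```text
[[0.5734 0.0545 0.012 ]
 [0.5716 0.055  0.004 ]
 [0.5719 0.0551 0.004 ]
 [0.5738 0.0554 0.012 ]]
[[0.5705 0.0576 0.012 ]
 [0.572  0.0603 0.004 ]
 [0.5702 0.0584 0.004 ]]
[ 0.6289565  -0.00263284  0.011     ]
[ 0.57932762 -0.00495321  0.011     ]
[0.62417954 0.10042158 0.011     ]
[0.62881285 0.00069087 0.011     ]
[0.51395997 0.11234862 0.011     ]
[0.5196745  0.02663672 0.011     ]
```

```bash
python3 -c "
from h import *
d=np.load('w4.npz'); c=(d['img'],d['K'],d['R'],d['p'])
# work in tool coords: camera in tool
r=ctrl.read_camera('wrist');H=np.array(r['hand_eye']); ct=(c[0],c[1],H[:3,:3],H[:3,3])
save('w4y',c[0],(200,200,440,410),3.3)
# TCP height above stand base hb: collar top at tool z = -(0.030-hb), flange top -(0.009-hb)
for hb in (.009,.011,.013):
  far=onz(ct,(318.5,219),hb-.009); near=onz(ct,(318.5,398.5),hb-.030)
  l=onz(ct,(230.5,285),hb-.009); 
  rr=onz(ct,(407,285),hb-.009)
  print(hb,far[1]+.038,near[1]-.030,(l[0]+rr[0])/2,rr[0]-l[0])
"
```

```text
0.009 -5.3647846754815987e-05 -0.002948124657443138 0.0002575116059167909 0.0716191323538793
0.011 0.00038949902444689044 -0.0013613758781435975 0.0002589731980819493 0.07262081264148926
0.013 0.0008326458956485969 0.000225372901155943 0.0002604347902471077 0.07362249292909921
```

View pics/w4y.png

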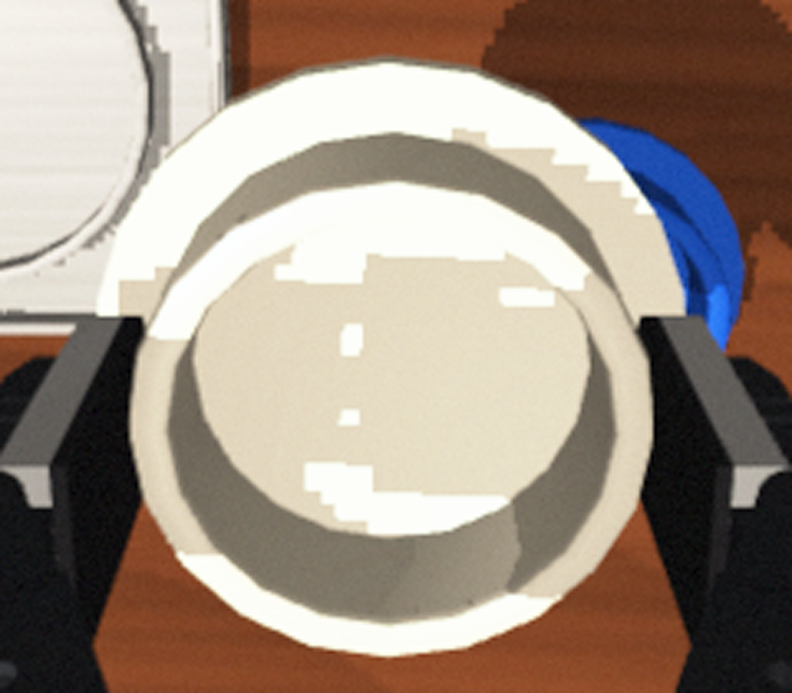

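Call:
{"method": "move_arm", "body": {"motion": [{"ax": 0, "ay": 0, "az": 0, "x": -3, "y": -0.2, "z": 0, "hand": 5}, {"ax": 0, "ay": 0, "az": 0, "x": -6, "y": -0.4, "z": 0, "hand": 5}, {"ax": 0, "ay": 0, "az": 0, "x": -8.5, "y": -0.57, "z": 0, "hand": 5}, {"ax": 0, "ay": 0, "az": 0, "x": -9.6, "y": -0.57, "z": 2, "hand": 5}, {"ax": 0, "ay": 0, "az": 0, "x": -9.6, "y": -0.57, "z": 5, "hand": 5}, {"ax": 0, "ay": 0, "az": 0, "x": -9.6, "y": -0.57, "z": 7, "hand": 5}, {"ax": 0, "ay": 0, "az": 0, "x": -9.6, "y": -0.57, "z": 8.5, "hand": 5}, {"ax": 0, "ay": 0, "az": 0, "x": -9.6, "y": -0.57, "z": 9, "hand": 5}, {"ax": 0, "ay": 0, "az": 0, "x": -9.6, "y": -0.57, "z": 9, "hand": 5}]}}

```text
time_s: 4.92
position: [0.5699, 0.0548, 0.0361]
tcp_rot: [[0.042, -0.999, -0.003], [-0.999, -0.042, -0.001], [0.001, 0.003, -1.0]]
wrist_force: [-0.2, 0.2, -0.9]
opening: 0.69
```

```bash
python3 -c "
from h import *
o=ctrl.get_obs();print(o['time_s'],o['position'],o['opening']*8.54,o['wrist_force'])
c=cam('wrist');save('w5',c[0]);  np.savez('w5.npz',img=c[0],K=c[1],R=c[2],p=c[3],)
c=cam('side');save('s5',c[0],(230,170,430,350),4)
print(ctrl.get_obs()['position'])
"
```

```text
4.9167 [0.56994424 0.05477656 0.03611026] 5.8902401189126445 [-0.23769989  0.20268172 -0.94623037]
[0.57127775 0.0555511  0.03812706]
```

View pics/w5.png

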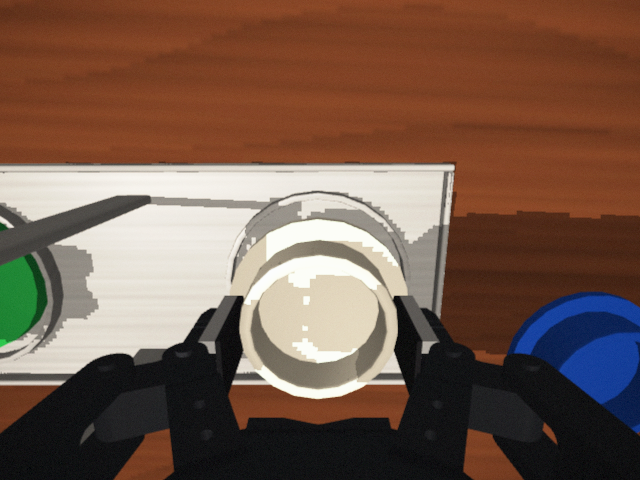

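View pics/s5.png

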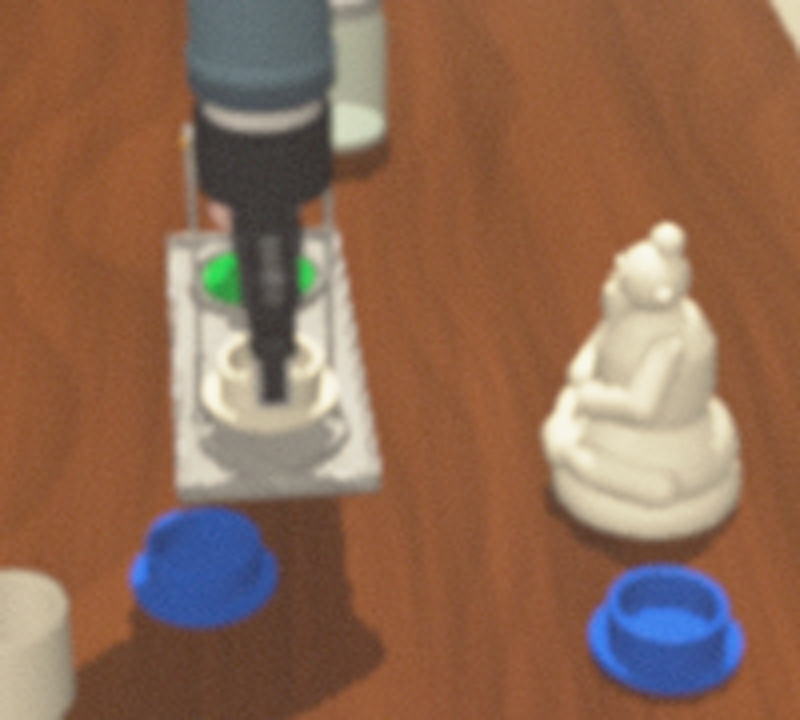

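```bash
python3 -c "
from h import *
d=np.load('w5.npz'); c=(d['img'],d['K'],d['R'],d['p'])
save('w5z',c[0],(210,150,470,300),3)
print('far',onz(c,(319,191.5),.012)-[.044,0,0], onz(c,(319,191.5),.004)-[.044,0,0])
print('far edge',onz(c,(319,165),.011),'near',onz(c,(200,383),.011))
print('L,R',onz(c,(228,262),.012),onz(c,(411,262),.012))
# stand in same frame: flange top z
for zb in (.024,):
  print('stand far',onz(c,(319,219.5),zb+.009)-[.038,0,0],'near',onz(c,(319,398.5),zb+.030)+[.03,0,0])
"
```

```text
far [0.57100351 0.05623378 0.012     ] [0.56980628 0.0561623  0.004     ]
far edge [0.62640544 0.05670696 0.011     ] near [0.51316606 0.11359005 0.011     ]
L,R [0.58040683 0.09719615 0.012     ] [0.58389106 0.01205164 0.012     ]
stand far [0.56910261 0.05596051 0.033     ] near [0.57044889 0.05323516 0.054     ]
```

View pics/w5z.png

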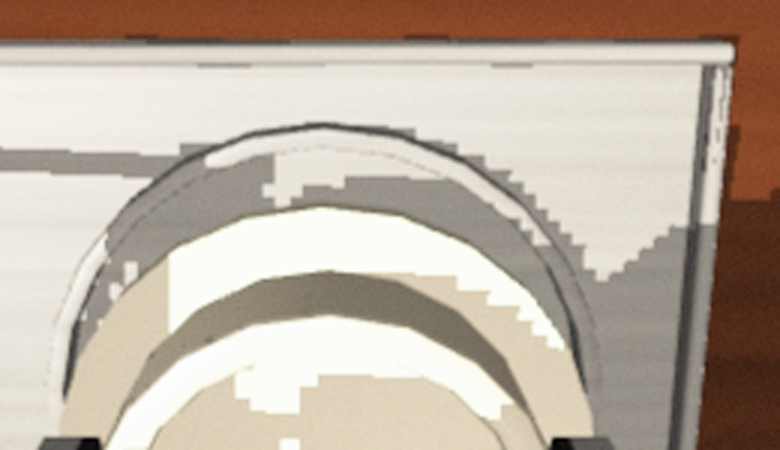

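Call:
{"method": "move_arm", "body": {"motion": [{"ax": 0, "ay": 0, "az": 0, "x": 0, "y": -0.05, "z": 0.5, "hand": 5}, {"ax": 0, "ay": 0, "az": 0, "x": 0, "y": -0.05, "z": 1.0, "hand": 5}, {"ax": 0, "ay": 0, "az": 0, "x": 0, "y": -0.05, "z": 1.4, "hand": 5}, {"ax": 0, "ay": 0, "az": 0, "x": 0, "y": -0.05, "z": 1.7, "hand": 5}, {"ax": 0, "ay": 0, "az": 0, "x": 0, "y": -0.05, "z": 1.9, "hand": 5}, {"ax": 0, "ay": 0, "az": 0, "x": 0, "y": -0.05, "z": 2.0, "hand": 5}, {"ax": 0, "ay": 0, "az": 0, "x": 0, "y": -0.05, "z": 2.0, "hand": 5}]}}

```text
time_s: 5.6
position: [0.5707, 0.0565, 0.0175]
tcp_rot: [[0.044, -0.999, -0.0], [-0.999, -0.044, -0.0], [0.0, 0.0, -1.0]]
wrist_force: [-0.0, 0.4, -1.3]
opening: 0.69
```

```bash
python3 -c "
from h import *
o=ctrl.get_obs();print(o['time_s'],o['position'],o['opening']*8.54,o['wrist_force'])
c=cam('wrist');save('w6',c[0]);  np.savez('w6.npz',img=c[0],K=c[1],R=c[2],p=c[3],)
o=ctrl.get_obs();print(o['time_s'],o['position'],o['opening']*8.54,o['wrist_force'])
"
```

```text
5.6 [0.57068115 0.05647864 0.01747427] 5.889612538438946 [-0.01590011  0.43401392 -1.2887292 ]
5.65 [0.57079876 0.05653855 0.01762517] 5.905668961031706 [-0.31607695 -0.11405133 -0.95952339]
```

View pics/w6.png

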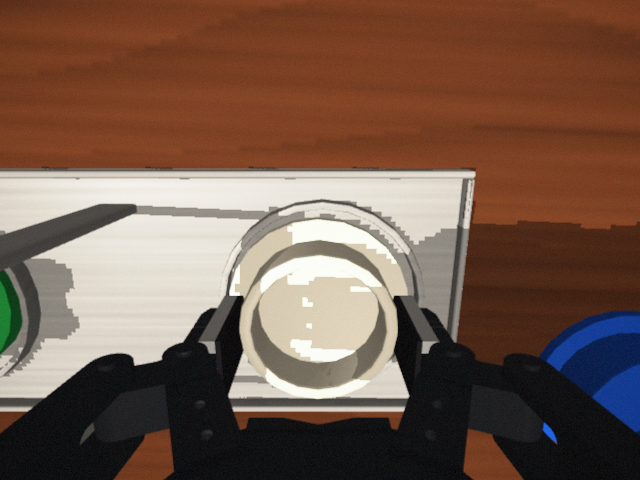

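```bash
python3 -c "
from h import *
d=np.load('w6.npz'); c=(d['img'],d['K'],d['R'],d['p'])
save('w6z',c[0],(210,190,440,340),3.4)
"
```

```text
(no output)
```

View pics/w6z.png

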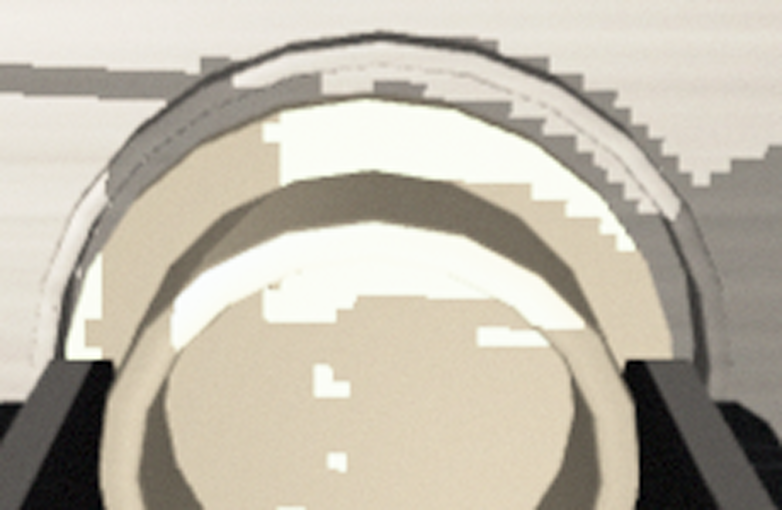

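Call:
{"method": "move_arm", "body": {"motion": [{"ax": 0, "ay": 0, "az": 0, "x": 0.15, "y": -0.05, "z": 0, "hand": 5}, {"ax": 0, "ay": 0, "az": 0, "x": 0.15, "y": -0.05, "z": 0.15, "hand": 5}, {"ax": 0, "ay": 0, "az": 0, "x": 0.15, "y": -0.05, "z": 0.3, "hand": 5}, {"ax": 0, "ay": 0, "az": 0, "x": 0.15, "y": -0.05, "z": 0.4, "hand": 5}, {"ax": 0, "ay": 0, "az": 0, "x": 0.15, "y": -0.05, "z": 0.4, "hand": 5}]}}

```text
time_s: 6.07
position: [0.5719, 0.0547, 0.017]
tcp_rot: [[0.044, -0.999, 0.0], [-0.999, -0.044, -0.001], [0.001, -0.0, -1.0]]
wrist_force: [-10.6, -1.5, 32.4]
opening: 0.687
```

```bash
python3 -c "
from h import *
o=ctrl.get_obs();print(o['time_s'],o['position'],o['opening']*8.54,o['wrist_force'])
c=cam('wrist');save('w7',c[0],(210,190,440,340),3.4)
o=ctrl.get_obs();print(o['time_s'],o['position'],o['opening']*8.54,o['wrist_force'])
"
```

```text
6.0667 [0.57191615 0.0547493  0.01695742] 5.865878153963015 [-10.55131761  -1.47960373  32.43594359]
6.1167 [0.57190249 0.05475003 0.0169379 ] 5.917575508898814 [-10.55846743  -0.77239013  33.35778316]
```

View pics/w7.png

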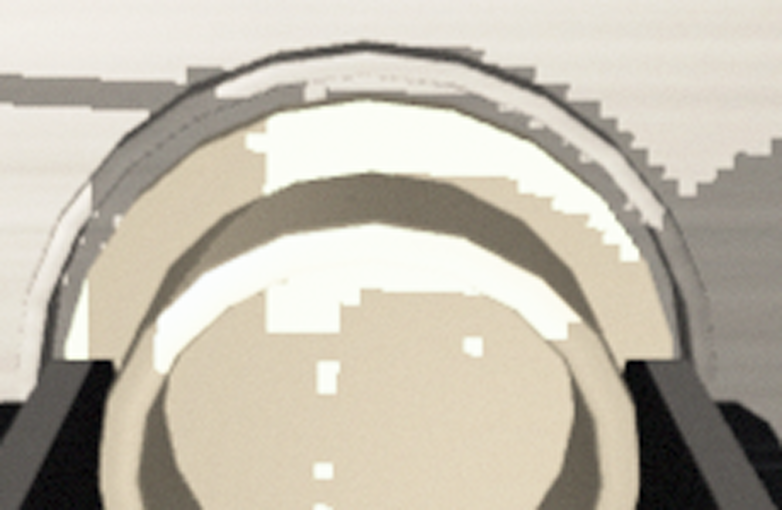

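Call:
{"method": "move_arm", "body": {"motion": [{"ax": 0, "ay": 0, "az": 0, "x": 0, "y": 0.03, "z": -0.15, "hand": 5}, {"ax": 0, "ay": 0, "az": 0, "x": 0, "y": 0.03, "z": -0.2, "hand": 5}, {"ax": 0, "ay": 0, "az": 0, "x": 0, "y": 0.03, "z": -0.25, "hand": 5}]}}

```text
time_s: 6.37
position: [0.5718, 0.0548, 0.0172]
tcp_rot: [[0.044, -0.999, 0.002], [-0.999, -0.044, -0.0], [0.0, -0.002, -1.0]]
wrist_force: [0.5, -0.9, 1.5]
opening: 0.687
```

```bash
python3 -c "
from h import *
o=ctrl.get_obs();print(o['time_s'],o['position'],o['opening']*8.54,o['wrist_force'])
"
```

```text
6.3667 [0.57183013 0.05476231 0.01723191] 5.865413291281291 [ 0.51624768 -0.89385109  1.48087277]
```

Forces relieved with the height unchanged: seated. Release and check.

Call:
{"method": "move_arm", "body": {"motion": [{"ax": 0, "ay": 0, "az": 0, "x": 0, "y": 0, "z": 0, "hand": 8}, {"ax": 0, "ay": 0, "az": 0, "x": 0, "y": 0, "z": 0, "hand": 8}, {"ax": 0, "ay": 0, "az": 0, "x": 0, "y": 0, "z": 0, "hand": 8}, {"ax": 0, "ay": 0, "az": 0, "x": 0, "y": 0, "z": 0, "hand": 8}, {"ax": 0, "ay": 0, "az": 0, "x": 0, "y": 0, "z": -2, "hand": 8}, {"ax": 0, "ay": 0, "az": 0, "x": 0, "y": 0, "z": -5, "hand": 8.3}, {"ax": 0, "ay": 0, "az": 0, "x": 0, "y": 0, "z": -9, "hand": 8.5}, {"ax": 0, "ay": 0, "az": 0, "x": 0, "y": 0, "z": -12, "hand": 8.5}, {"ax": 0, "ay": 0, "az": 0, "x": 0, "y": 0, "z": -14, "hand": 8.5}, {"ax": 0, "ay": 0, "az": 0, "x": 0, "y": 0, "z": -14, "hand": 8.5}]}}

```text
time_s: 7.2
position: [0.5742, 0.0554, 0.1608]
tcp_rot: [[0.044, -0.999, 0.008], [-0.999, -0.044, 0.001], [-0.001, -0.008, -1.0]]
wrist_force: [0.9, 0.6, -0.2]
opening: 0.992
```

```bash
python3 -c "
from h import *
o=ctrl.get_obs();print(o['time_s'],o['position'],o['opening']*8.54,o['wrist_force'],o['joint_pos'])
c=cam('wrist');save('w8',c[0]);  np.savez('w8.npz',img=c[0],K=c[1],R=c[2],p=c[3],)
print(go([.4435,-.183,.19],Rdown(-87.5)))
"
```

```text
7.2 [0.57415421 0.05543858 0.16078716] 8.468078223831428 [ 0.92450927  0.61978863 -0.22024859] [  -5.22466736   28.48011246   -6.28792227  103.05391253    4.03942468
   48.22373417 -100.90657515]
(array([23.23, 13.94, -3.24]), array([-0.26,  0.02,  0.02]))
```

View pics/w8.png

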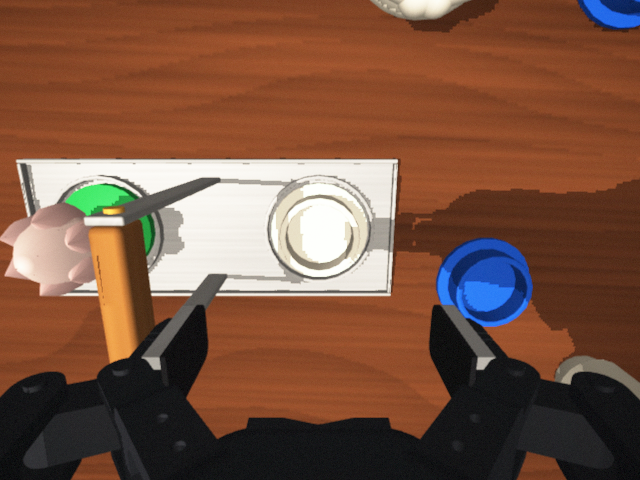

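Call:
{"method": "move_arm", "body": {"motion": [{"ax": 0, "ay": 0, "az": 0, "x": 0, "y": 0, "z": 0, "hand": 8.5}, {"ax": 0, "ay": 0, "az": 0, "x": 0, "y": 0, "z": 0, "hand": 8.5}]}}

```text
time_s: 7.42
position: [0.57, 0.0548, 0.1547]
tcp_rot: [[0.044, -0.999, -0.003], [-0.999, -0.044, -0.0], [0.0, 0.003, -1.0]]
wrist_force: [0.9, 0.0, 1.5]
opening: 0.997
```

```bash
cat > ell.py <<'E'
from h import *
# fit white-object contours near given pixel after thresholding bright
def collar(c):
    x0,y0,x1,y1=240,150,400,290
    g=cv2.cvtColor(c[0],cv2.COLOR_RGB2GRAY)[y0:y1,x0:x1]
    save('cz',c[0],(x0,y0,x1,y1),5)
if __name__=='__main__':
    o=ctrl.get_obs();print(o['time_s'],o['position'],o['tcp_rot'][2])
    c=cam('wrist'); np.savez('w9.npz',img=c[0],K=c[1],R=c[2],p=c[3]); collar(c)
    print(ctrl.get_obs()['position'])
E
python3 ell.py
```

```text
7.4167 [0.57002804 0.05482524 0.15474936] [ 2.76389630e-04  2.55985420e-03 -9.99996685e-01]
[0.56998082 0.05482959 0.15460235]
```

View pics/cz.png

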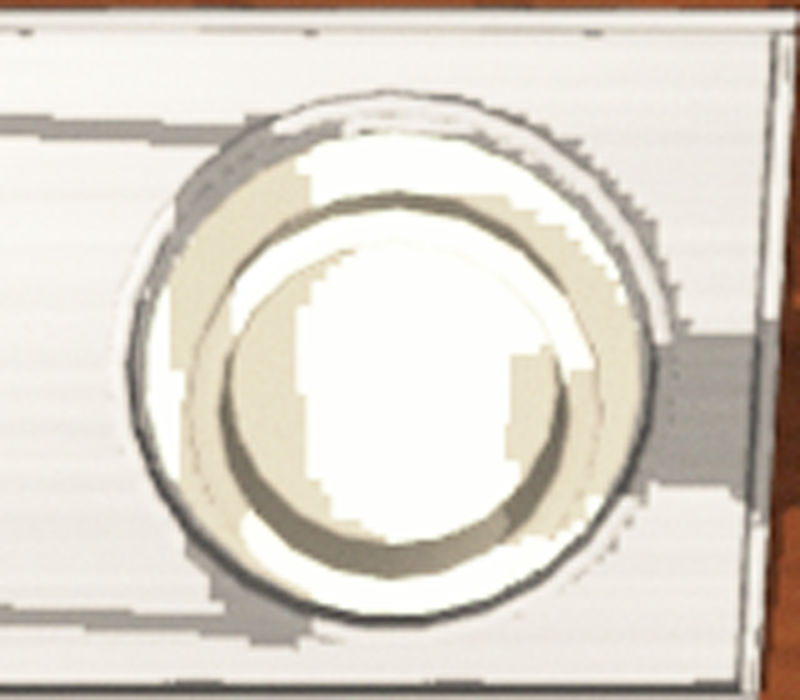

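```bash
python3 -c "
from h import *
d=np.load('w9.npz'); c=(d['img'],d['K'],d['R'],d['p'])
print(onz(c,(318.9,232),.034), onz(c,(240+186/5,230),.034)-onz(c,(240+602/5,230),.034), onz(c,(319,150+240/5),.034)-onz(c,(319,150+578/5),.034))
"
```

```text
[0.57149286 0.05436965 0.034     ] [-0.00257644  0.0596238   0.        ] [0.05013312 0.00219523 0.        ]
```

Call:
{"method": "move_arm", "body": {"motion": [{"ax": 0, "ay": 0, "az": 0, "x": 3, "y": 2, "z": -3.5, "hand": 8.5}, {"ax": 0, "ay": 0, "az": 0, "x": 6.5, "y": 4, "z": -3.5, "hand": 8.5}, {"ax": 0, "ay": 0, "az": 0, "x": 10, "y": 6, "z": -3.5, "hand": 8.5}, {"ax": 0, "ay": 0, "az": 0, "x": 13.5, "y": 8, "z": -3.5, "hand": 8.5}, {"ax": 0, "ay": 0, "az": 0, "x": 17, "y": 10, "z": -3.5, "hand": 8.5}, {"ax": 0, "ay": 0, "az": 0, "x": 20, "y": 11.8, "z": -3.5, "hand": 8.5}, {"ax": 0, "ay": 0, "az": 0, "x": 22.3, "y": 13.1, "z": -3.5, "hand": 8.5}, {"ax": 0, "ay": 0, "az": 0, "x": 23.2, "y": 13.7, "z": -3.5, "hand": 8.5}, {"ax": 0, "ay": 0, "az": 0, "x": 23.2, "y": 13.7, "z": -3.5, "hand": 8.5}, {"ax": 0, "ay": 0, "az": 0, "x": 23.2, "y": 13.7, "z": -3.5, "hand": 8.5}]}}

```text
time_s: 8.3
position: [0.4446, -0.182, 0.1906]
tcp_rot: [[0.044, -0.999, -0.001], [-0.999, -0.044, 0.001], [-0.001, 0.001, -1.0]]
wrist_force: [-0.8, -0.2, -0.0]
opening: 0.994
```

```bash
python3 -c "
from h import *
o=ctrl.get_obs();print(o['time_s'],o['position'],o['joint_pos'],o['tcp_rot'][2])
c=cam('wrist');save('w10',c[0]);  np.savez('w10.npz',img=c[0],K=c[1],R=c[2],p=c[3],)
print(ctrl.get_obs()['position'])
"
```

```text
8.3 [ 0.44458696 -0.18198128  0.19059794] [ 18.95870254  17.5620778   -2.42168973 115.24908385   0.94159904
  47.26375127 -71.46848724] [-9.64858237e-04  7.05421367e-04 -9.99999286e-01]
[ 0.44517079 -0.18112012  0.19071908]
```

View pics/w10.png

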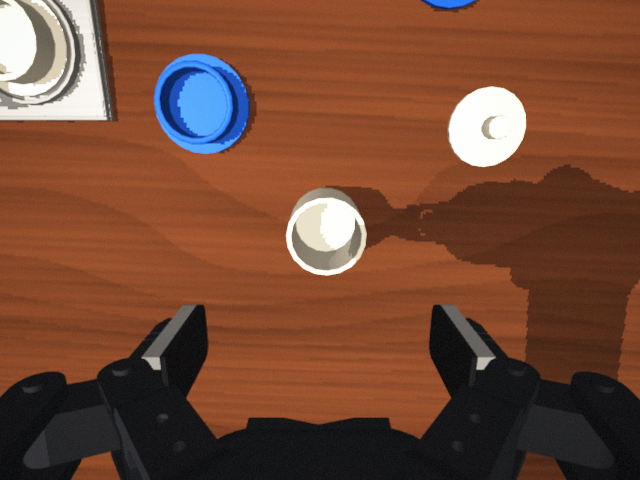

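```bash
python3 -c "
from h import *
d=np.load('w10.npz'); c=(d['img'],d['K'],d['R'],d['p'])
for b in blobs(white(c[0],60,130),200):
    r=cv2.boundingRect(b); print(r)
save('w10z',c[0],(270,170,390,290),5)
print(onz(c,(326.5,236),.072), onz(c,(286,236),.072)-onz(c,(367,236),.072))
print('lid',onz(c,(487.3,126.5),.0125),onz(c,(448,126),.0125)-onz(c,(526.5,126),.0125))
"
```

```text
(286, 189, 81, 87)
(448, 87, 78, 80)
(0, 0, 107, 121)
[ 0.4441111  -0.18780701  0.072     ] [-0.00250548  0.05783386  0.        ]
lid [ 0.52542768 -0.31528335  0.0125    ] [-0.00272042  0.06341331  0.        ]
```

View pics/w10z.png

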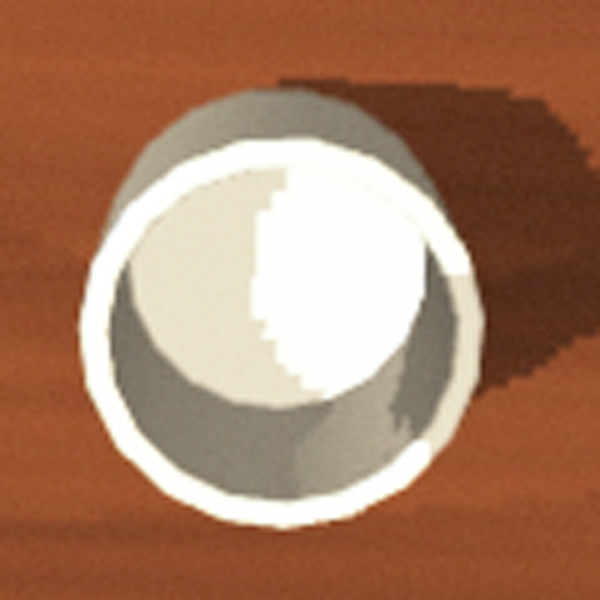

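Call:
{"method": "move_arm", "body": {"motion": [{"ax": 0, "ay": 0, "az": 0, "x": 0.5, "y": 0.1, "z": 4, "hand": 8.5}, {"ax": 0, "ay": 0, "az": 0, "x": 0.5, "y": 0.1, "z": 8, "hand": 8.5}, {"ax": 0, "ay": 0, "az": 0, "x": 0.5, "y": 0.1, "z": 11.5, "hand": 8.5}, {"ax": 0, "ay": 0, "az": 0, "x": 0.5, "y": 0.1, "z": 14.5, "hand": 8.5}, {"ax": 0, "ay": 0, "az": 0, "x": 0.5, "y": 0.1, "z": 15.7, "hand": 8.5}, {"ax": 0, "ay": 0, "az": 0, "x": 0.5, "y": 0.1, "z": 16, "hand": 8.5}, {"ax": 0, "ay": 0, "az": 0, "x": 0.5, "y": 0.1, "z": 16, "hand": 8.5}, {"ax": 0, "ay": 0, "az": 0, "x": 0.5, "y": 0.1, "z": 16, "hand": 8.5}]}}

```text
time_s: 9.02
position: [0.4449, -0.1869, 0.0318]
tcp_rot: [[0.046, -0.999, 0.001], [-0.999, -0.046, 0.0], [-0.0, -0.001, -1.0]]
wrist_force: [0.5, -0.8, 1.0]
opening: 0.996
```

```bash
python3 -c "
from h import *
o=ctrl.get_obs();print(o['time_s'],o['position'],o['tcp_rot'][2],o['wrist_force'])
c=cam('wrist');save('w11',c[0]);  np.savez('w11.npz',img=c[0],K=c[1],R=c[2],p=c[3],)
p,R=pose(ctrl.get_obs());print(p)
print(proj(c,p+R@np.array([0,0,p[2]-.072])))
"
```

```text
9.0167 [ 0.44492808 -0.18694402  0.03175233] [-1.49647897e-04 -1.24928679e-03 -9.99999208e-01] [ 0.45755837 -0.82657509  0.97329005]
[ 0.44512272 -0.18740104  0.03218832]
[319.5000917  366.08904881]
```

View pics/w11.png

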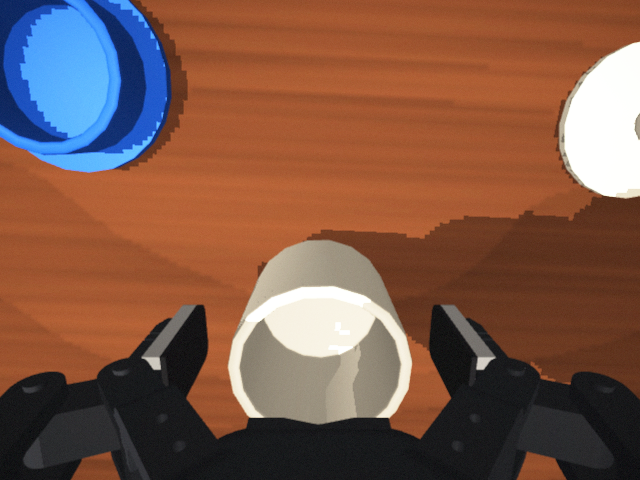

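Call:
{"method": "move_arm", "body": {"motion": [{"ax": 0, "ay": 0, "az": 0, "x": 0, "y": 0, "z": 0, "hand": 4.8}, {"ax": 0, "ay": 0, "az": 0, "x": 0, "y": 0, "z": 0, "hand": 4.8}, {"ax": 0, "ay": 0, "az": 0, "x": 0, "y": 0, "z": 0, "hand": 4.8}, {"ax": 0, "ay": 0, "az": 0, "x": 0, "y": 0, "z": 0, "hand": 4.8}, {"ax": 0, "ay": 0, "az": 0, "x": 0, "y": 0, "z": 0, "hand": 4.8}, {"ax": 0, "ay": 0, "az": 0, "x": 0, "y": 0, "z": 0, "hand": 4.8}], "newtons": 40}}

```text
time_s: 9.57
position: [0.4445, -0.188, 0.0324]
tcp_rot: [[0.044, -0.999, 0.002], [-0.999, -0.044, -0.001], [0.001, -0.002, -1.0]]
wrist_force: [-1.1, 2.2, 8.5]
opening: 0.678
```

```bash
python3 -c "
from h import *
o=ctrl.get_obs();print(o['time_s'],o['position'],o['tcp_rot'][2],o['wrist_force'],o['opening']*8.54)
c=cam('wrist');save('w12',c[0]);  np.savez('w12.npz',img=c[0],K=c[1],R=c[2],p=c[3],)
r=ctrl.read_camera('wrist');H=np.array(r['hand_eye']); ct=(c[0],c[1],H[:3,:3],H[:3,3])
b=[b for b in blobs(white(c[0],60,130),2000) if 200<cv2.boundingRect(b)[0]<300]
print([cv2.boundingRect(x) for x in b])
for row in (285,287,289): print(row,onz(ct,(319,row),.0315-.072)+[0,.029,0])
"
```

```text
9.5667 [ 0.44454958 -0.18804942  0.03237341] [ 5.88805990e-04 -1.84667345e-03 -9.99998122e-01] [-1.14316463  2.16284988  8.50230761] 5.790630873363129
[(227, 239, 184, 185)]
285 [ 0.00030249  0.00159484 -0.0405    ]
287 [ 0.00030218  0.00222137 -0.0405    ]
289 [ 0.00030188  0.00284989 -0.0405    ]
```

View pics/w12.png

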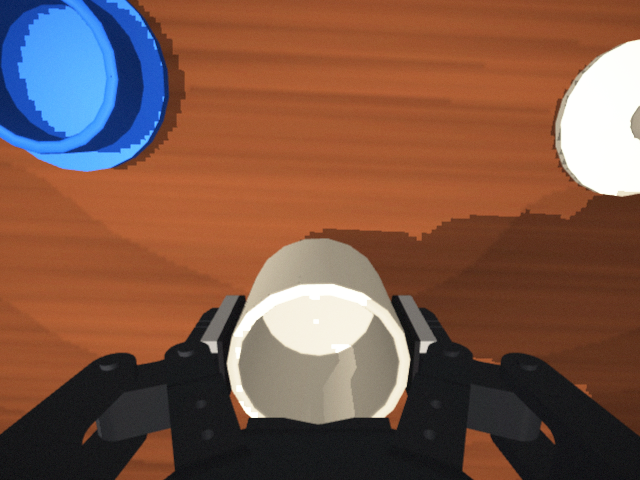

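```bash
python3 -c "
from h import *
d=np.load('w12.npz'); c=(d['img'],d['K'],d['R'],d['p'])
r=ctrl.read_camera('wrist');H=np.array(r['hand_eye']); ct=(c[0],c[1],H[:3,:3],H[:3,3])
save('w12z',c[0],(210,225,430,425),3.5)
print(onz(ct,(319,238.5),.012)+[0,.029,0])
for row in (283,284): print(row,onz(ct,(319,row),.032-.072)+[0,.029,0])
print(onz(ct,(228.5,364),-.04),onz(ct,(410,364),-.04))
print(go([.5726,.0546,.20],Rdown(-87.5)),go([.5726,.0546,.085],Rdown(-87.5)))
"
```

```text
[0.00038994 0.00206215 0.012     ]
283 [ 0.00030352  0.00117374 -0.04      ]
284 [ 0.00030337  0.0014873  -0.04      ]
[-0.02791983 -0.00074267 -0.04      ] [ 0.02864887 -0.00069894 -0.04      ]
(array([-23.67, -13.89, -16.75]), array([-0.11, -0.03,  0.02])) (array([-23.68, -13.87,  -5.25]), array([-0.11, -0.03,  0.02]))
```

View pics/w12z.png

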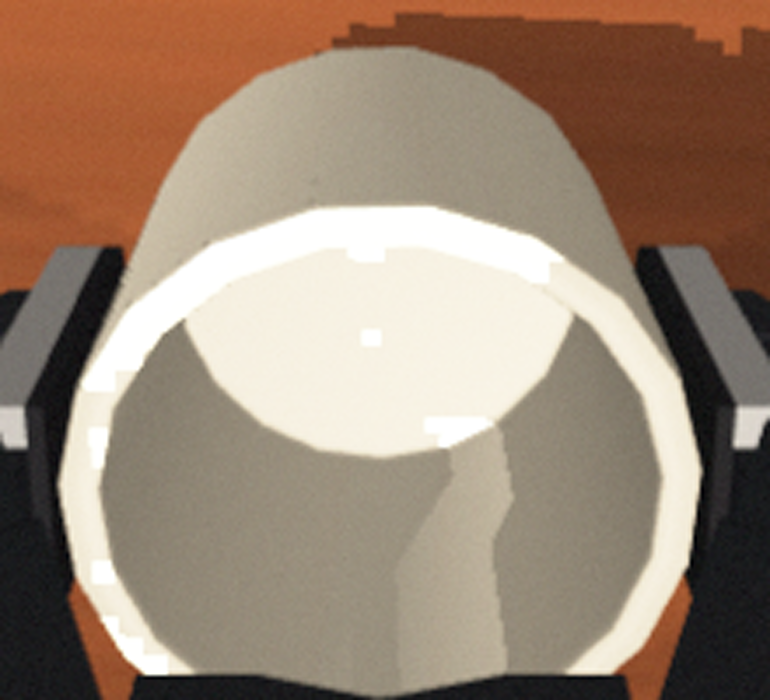

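Call:
{"method": "move_arm", "body": {"motion": [{"ax": 0, "ay": 0, "az": 0, "x": 0, "y": 0, "z": -2, "hand": 4.8}, {"ax": 0, "ay": 0, "az": 0, "x": 0, "y": 0, "z": -5, "hand": 4.8}, {"ax": 0, "ay": 0, "az": 0, "x": -1.5, "y": -1, "z": -8, "hand": 4.8}, {"ax": 0, "ay": 0, "az": 0, "x": -4, "y": -2.5, "z": -10, "hand": 4.8}, {"ax": 0, "ay": 0, "az": 0, "x": -7, "y": -4.2, "z": -11, "hand": 4.8}, {"ax": 0, "ay": 0, "az": 0, "x": -10.4, "y": -6.2, "z": -11, "hand": 4.8}, {"ax": 0, "ay": 0, "az": 0, "x": -13.8, "y": -8.2, "z": -11, "hand": 4.8}, {"ax": 0, "ay": 0, "az": 0, "x": -17.2, "y": -10.2, "z": -11, "hand": 4.8}, {"ax": 0, "ay": 0, "az": 0, "x": -20.2, "y": -12, "z": -11, "hand": 4.8}, {"ax": 0, "ay": 0, "az": 0, "x": -22.5, "y": -13.3, "z": -11, "hand": 4.8}, {"ax": 0, "ay": 0, "az": 0, "x": -23.7, "y": -13.9, "z": -11, "hand": 4.8}, {"ax": 0, "ay": 0, "az": 0, "x": -23.7, "y": -13.9, "z": -11, "hand": 4.8}]}}

```text
time_s: 10.72
position: [0.5729, 0.059, 0.1414]
tcp_rot: [[0.049, -0.999, 0.001], [-0.999, -0.049, 0.002], [-0.002, -0.001, -1.0]]
wrist_force: [0.2, 0.7, -1.6]
opening: 0.673
```

Call:
{"method": "move_arm", "body": {"motion": [{"ax": 0, "ay": 0, "az": 0, "x": 0, "y": 0, "z": 1.5, "hand": 4.8}, {"ax": 0, "ay": 0, "az": 0, "x": 0, "y": 0, "z": 3.5, "hand": 4.8}, {"ax": 0, "ay": 0, "az": 0, "x": 0, "y": 0, "z": 5, "hand": 4.8}, {"ax": 0, "ay": 0, "az": 0, "x": 0, "y": 0, "z": 5.7, "hand": 4.8}, {"ax": 0, "ay": 0, "az": 0, "x": 0, "y": 0, "z": 5.7, "hand": 4.8}, {"ax": 0, "ay": 0, "az": 0, "x": 0, "y": 0, "z": 5.7, "hand": 4.8}]}}

```text
time_s: 11.22
position: [0.5719, 0.0538, 0.0845]
tcp_rot: [[0.043, -0.999, -0.0], [-0.999, -0.043, -0.001], [0.001, 0.0, -1.0]]
wrist_force: [0.7, -0.2, -1.3]
opening: 0.671
```

```bash
python3 -c "
from h import *
o=ctrl.get_obs();print(o['time_s'],o['position'],o['tcp_rot'][2],o['wrist_force'],o['opening']*8.54)
c=cam('wrist');save('w13',c[0]);  np.savez('w13.npz',img=c[0],K=c[1],R=c[2],p=c[3],)
print(ctrl.get_obs()['position'])
c=cam('side');save('s13',c[0],(230,170,430,350),4)
"
```

```text
11.2167 [0.57187973 0.05379463 0.08446187] [ 6.22785990e-04  4.14797354e-04 -9.99999720e-01] [ 0.73568767 -0.16298077 -1.26767371] 5.734537993078585
[0.57248351 0.05421162 0.08498563]
```

View pics/w13.png

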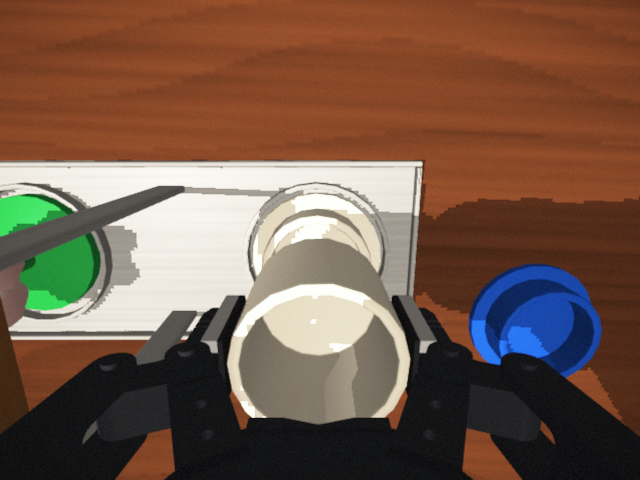

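View pics/s13.png

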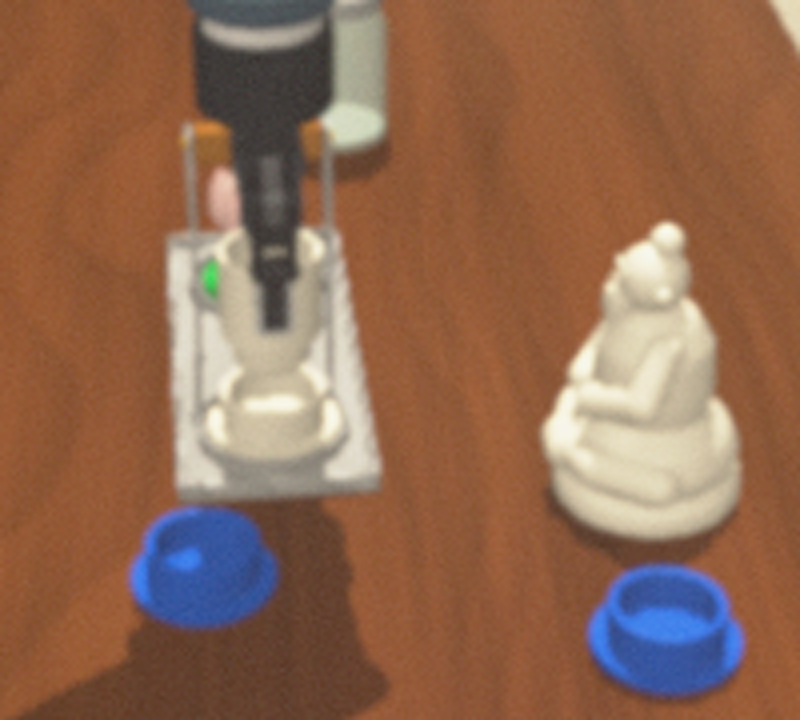

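```bash
python3 -c "
from h import *
d=np.load('w13.npz'); c=(d['img'],d['K'],d['R'],d['p'])
save('w13z',c[0],(235,170,405,300),4.6)
r=ctrl.read_camera('wrist');H=np.array(r['hand_eye']); ct=(c[0],c[1],H[:3,:3],H[:3,3])
for row in (209,211,213,215): print(row,onz(ct,(319,row),.0847-.034)+[0,.030,0])
for row in (190,192,194,196): print('flange',row,onz(ct,(319,row),.0847-.013)+[0,.038,0])
"
```

```text
209 [ 0.00045764 -0.00212105  0.0507    ]
211 [ 0.00045713 -0.00106717  0.0507    ]
213 [ 4.56619852e-04 -1.01395081e-05  5.07000000e-02]
215 [0.00045611 0.00105004 0.0507    ]
flange 190 [ 0.00049601 -0.00096922  0.0717    ]
flange 192 [0.00049546 0.00016658 0.0717    ]
flange 194 [0.00049491 0.00130572 0.0717    ]
flange 196 [0.00049436 0.00244822 0.0717    ]
```

View pics/w13z.png

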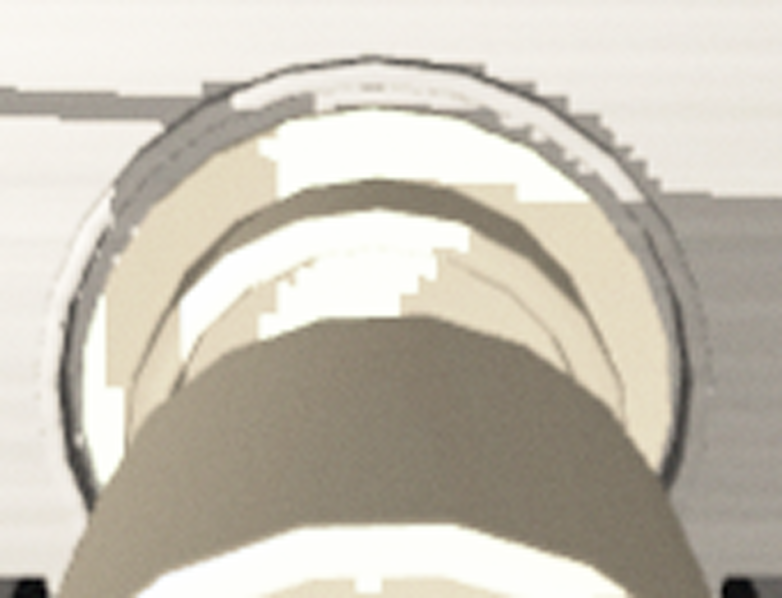

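Call:
{"method": "move_arm", "body": {"motion": [{"ax": 0, "ay": 0, "az": 0, "x": -0.05, "y": -0.02, "z": 0.8, "hand": 4.8}, {"ax": 0, "ay": 0, "az": 0, "x": -0.05, "y": -0.02, "z": 1.4, "hand": 4.8}, {"ax": 0, "ay": 0, "az": 0, "x": -0.05, "y": -0.02, "z": 1.8, "hand": 4.8}, {"ax": 0, "ay": 0, "az": 0, "x": -0.05, "y": -0.02, "z": 2.2, "hand": 4.8}, {"ax": 0, "ay": 0, "az": 0, "x": -0.05, "y": -0.02, "z": 2.6, "hand": 4.8}, {"ax": 0, "ay": 0, "az": 0, "x": -0.05, "y": -0.02, "z": 2.9, "hand": 4.8}, {"ax": 0, "ay": 0, "az": 0, "x": -0.05, "y": -0.02, "z": 3.1, "hand": 4.8}, {"ax": 0, "ay": 0, "az": 0, "x": -0.05, "y": -0.02, "z": 3.1, "hand": 4.8}]}}

```text
time_s: 12.03
position: [0.572, 0.0555, 0.0527]
tcp_rot: [[0.044, -0.999, -0.001], [-0.999, -0.044, -0.0], [0.0, 0.001, -1.0]]
wrist_force: [0.0, -0.3, -0.2]
opening: 0.681
```

```bash
python3 -c "
from h import *
o=ctrl.get_obs();print(o['time_s'],o['position'],o['wrist_force'],o['torque'])
"
```

```text
12.0333 [0.57199179 0.05551571 0.05266006] [ 0.0174841  -0.3324857  -0.18690513] [-0.01465551 -0.0285228  -0.047467  ]
```

Call:
{"method": "move_arm", "body": {"motion": [{"ax": 0, "ay": 0, "az": 0, "x": 0, "y": 0, "z": 0.15, "hand": 4.8}, {"ax": 0, "ay": 0, "az": 0, "x": 0, "y": 0, "z": 0.3, "hand": 4.8}, {"ax": 0, "ay": 0, "az": 0, "x": 0, "y": 0, "z": 0.45, "hand": 4.8}, {"ax": 0, "ay": 0, "az": 0, "x": 0, "y": 0, "z": 0.55, "hand": 4.8}, {"ax": 0, "ay": 0, "az": 0, "x": 0, "y": 0, "z": 0.55, "hand": 4.8}]}}

```text
time_s: 12.45
position: [0.5725, 0.0556, 0.0485]
tcp_rot: [[0.044, -0.999, 0.0], [-0.999, -0.044, -0.0], [0.0, -0.0, -1.0]]
wrist_force: [-2.5, -0.2, 6.1]
opening: 0.672
```

```bash
python3 -c "
from h import *
o=ctrl.get_obs();print(o['time_s'],o['position'],o['wrist_force'],o['torque'])
"
```

```text
12.45 [0.57254183 0.05555524 0.04847462] [-2.50101437 -0.16531723  6.05744051] [-0.13209452  0.44865786 -0.02084651]
```

Call:
{"method": "move_arm", "body": {"motion": [{"ax": 0, "ay": 0, "az": 0, "x": 0, "y": 0, "z": -0.05, "hand": 8}, {"ax": 0, "ay": 0, "az": 0, "x": 0, "y": 0, "z": -0.05, "hand": 8}, {"ax": 0, "ay": 0, "az": 0, "x": 0, "y": 0, "z": -0.05, "hand": 8}, {"ax": 0, "ay": 0, "az": 0, "x": 0, "y": 0, "z": -0.05, "hand": 8}, {"ax": 0, "ay": 0, "az": 0, "x": 0, "y": 0, "z": -2, "hand": 8.5}, {"ax": 0, "ay": 0, "az": 0, "x": 0, "y": 0, "z": -5, "hand": 8.5}, {"ax": 0, "ay": 0, "az": 0, "x": 0, "y": 0, "z": -9, "hand": 8.5}, {"ax": 0, "ay": 0, "az": 0, "x": 0, "y": 0, "z": -13, "hand": 8.5}, {"ax": 0, "ay": 0, "az": 0, "x": 0, "y": 0, "z": -15.5, "hand": 8.5}, {"ax": 0, "ay": 0, "az": 0, "x": 0, "y": 0, "z": -16, "hand": 8.5}, {"ax": 0, "ay": 0, "az": 0, "x": 0, "y": 0, "z": -16, "hand": 8.5}, {"ax": 0, "ay": 0, "az": 0, "x": 0, "y": 0, "z": -16, "hand": 8.5}]}}

```text
time_s: 13.45
position: [0.5718, 0.0554, 0.207]
tcp_rot: [[0.044, -0.999, -0.001], [-0.999, -0.044, -0.0], [0.0, 0.001, -1.0]]
wrist_force: [-0.6, -0.6, 0.0]
opening: 0.992
```

```bash
python3 -c "
from h import *
o=ctrl.get_obs();print(o['time_s'],o['position'],o['tcp_rot'][2],o['wrist_force'])
c=cam('wrist');save('w14',c[0]);  np.savez('w14.npz',img=c[0],K=c[1],R=c[2],p=c[3],)
print(ctrl.get_obs()['position'])
print(go([.5252,-.3145,.13],Rdown(-87.5)))
"
```

```text
13.45 [0.57177479 0.0554492  0.20697616] [ 1.21548454e-04  8.21383672e-04 -9.99999655e-01] [-0.56957491 -0.60044945  0.0290609 ]
[0.57124058 0.05536619 0.20617749]
(array([36.74,  6.21,  7.65]), array([ 0.14, -0.02,  0.03]))
```

View pics/w14.png

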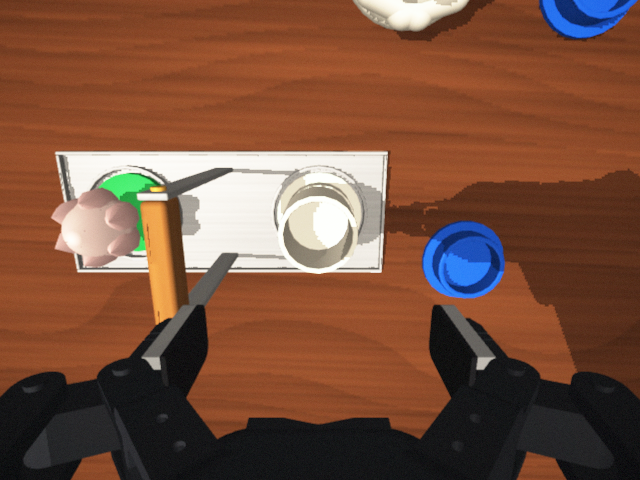

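```bash
python3 -c "
from h import *
d=np.load('w14.npz'); c=(d['img'],d['K'],d['R'],d['p'])
save('w14z',c[0],(260,160,380,280),5)
print(onz(c,(317.5,234),.088))
"
```

```text
[0.57238892 0.05597896 0.088     ]
```

View pics/w14z.png

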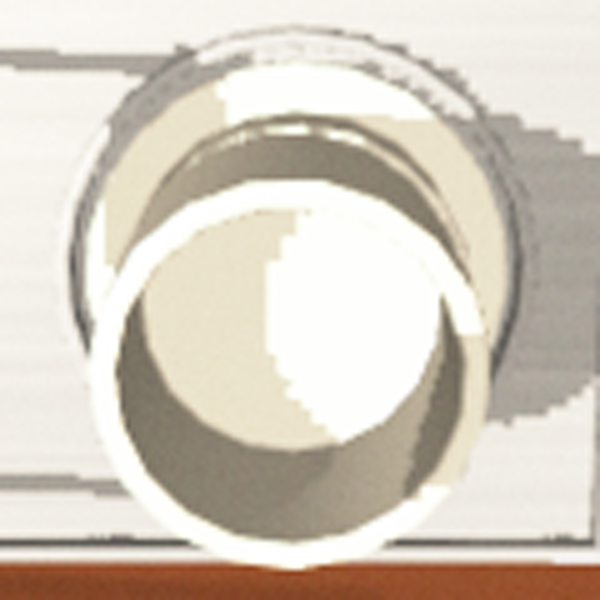

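Call:
{"method": "move_arm", "body": {"motion": [{"ax": 0, "ay": 0, "az": 0, "x": 3, "y": 0.5, "z": 0, "hand": 8.5}, {"ax": 0, "ay": 0, "az": 0, "x": 7, "y": 1.1, "z": 0.5, "hand": 8.5}, {"ax": 0, "ay": 0, "az": 0, "x": 11, "y": 1.8, "z": 1.5, "hand": 8.5}, {"ax": 0, "ay": 0, "az": 0, "x": 15, "y": 2.5, "z": 2.5, "hand": 8.5}, {"ax": 0, "ay": 0, "az": 0, "x": 19, "y": 3.2, "z": 3.5, "hand": 8.5}, {"ax": 0, "ay": 0, "az": 0, "x": 23, "y": 3.9, "z": 4.5, "hand": 8.5}, {"ax": 0, "ay": 0, "az": 0, "x": 27, "y": 4.6, "z": 5.5, "hand": 8.5}, {"ax": 0, "ay": 0, "az": 0, "x": 31, "y": 5.3, "z": 6.5, "hand": 8.5}, {"ax": 0, "ay": 0, "az": 0, "x": 34.5, "y": 5.9, "z": 7.2, "hand": 8.5}, {"ax": 0, "ay": 0, "az": 0, "x": 36.7, "y": 6.2, "z": 7.6, "hand": 8.5}, {"ax": 0, "ay": 0, "az": 0, "x": 36.7, "y": 6.2, "z": 7.6, "hand": 8.5}, {"ax": 0, "ay": 0, "az": 0, "x": 36.7, "y": 6.2, "z": 7.6, "hand": 8.5}]}}

```text
time_s: 14.5
position: [0.5245, -0.3147, 0.1293]
tcp_rot: [[0.041, -0.999, -0.004], [-0.999, -0.041, 0.001], [-0.002, 0.004, -1.0]]
wrist_force: [0.7, 0.7, -0.8]
opening: 0.998
```

```bash
python3 -c "
from h import *
o=ctrl.get_obs();print(o['time_s'],o['position'],o['tcp_rot'][2],o['joint_pos'])
c=cam('wrist');save('w15',c[0]);  np.savez('w15.npz',img=c[0],K=c[1],R=c[2],p=c[3],)
print(ctrl.get_obs()['position'])
"
```

```text
14.5 [ 0.52452876 -0.31471107  0.12932966] [-0.00151676  0.00369029 -0.99999204] [ 26.57276804  34.07094674   0.22389759  98.45947984  -0.13316774
  47.69686237 -60.79868137]
[ 0.52565071 -0.31279581  0.12989859]
```

View pics/w15.png

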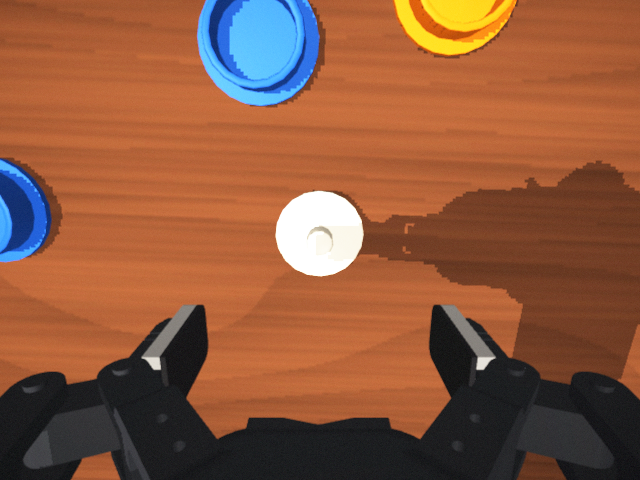

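```bash
python3 -c "
from h import *
d=np.load('w15.npz'); c=(d['img'],d['K'],d['R'],d['p'])
r=ctrl.read_camera('wrist');H=np.array(r['hand_eye']); ct=(c[0],c[1],H[:3,:3],H[:3,3])
b=[b for b in blobs(white(c[0],60,130),2000) if 200<cv2.boundingRect(b)[0]<300][0]
e=cv2.fitEllipse(b);print(e)
print(onz(ct,e[0],.130-.0145),onz(c,e[0],.0145)); print(onz(ct,(320,238.5),.130-.035),onz(c,(320,238.5),.035))
save('w15z',c[0],(260,170,380,290),5)
print(ctrl.get_obs()['position'],ctrl.get_obs()['tcp_rot'][2])
"
```

```text
((318.99127197265625, 233.0337371826172), (84.18970489501953, 86.3265609741211), 88.6829833984375)
[ 0.00054245 -0.00235317  0.1155    ] [ 0.5266483  -0.31499371  0.0145    ]
[ 0.00116674 -0.00401752  0.095     ] [ 0.52842625 -0.31557466  0.035     ]
[ 0.52640973 -0.31184383  0.13043733] [-0.00217779  0.00151647 -0.99999648]
```

View pics/w15z.png

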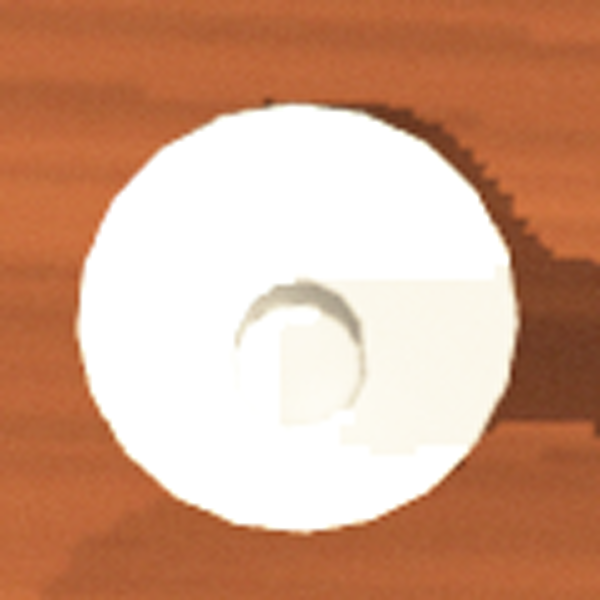

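Call:
{"method": "move_arm", "body": {"motion": [{"ax": 0, "ay": 0, "az": 0, "x": 0.07, "y": -0.15, "z": 3.5, "hand": 6}, {"ax": 0, "ay": 0, "az": 0, "x": 0.07, "y": -0.15, "z": 7, "hand": 5}, {"ax": 0, "ay": 0, "az": 0, "x": 0.07, "y": -0.15, "z": 9.5, "hand": 5}, {"ax": 0, "ay": 0, "az": 0, "x": 0.07, "y": -0.15, "z": 10.6, "hand": 5}, {"ax": 0, "ay": 0, "az": 0, "x": 0.07, "y": -0.15, "z": 10.8, "hand": 5}, {"ax": 0, "ay": 0, "az": 0, "x": 0.07, "y": -0.15, "z": 10.8, "hand": 5}, {"ax": 0, "ay": 0, "az": 0, "x": 0.07, "y": -0.15, "z": 10.8, "hand": 5}]}}

```text
time_s: 15.18
position: [0.5294, -0.3145, 0.0252]
tcp_rot: [[0.045, -0.999, 0.002], [-0.999, -0.045, -0.001], [0.001, -0.002, -1.0]]
wrist_force: [-0.2, 0.2, -0.1]
opening: 0.587
```

```bash
python3 -c "
from h import *
o=ctrl.get_obs();print(o['time_s'],o['position'],o['tcp_rot'][2],o['wrist_force'])
c=cam('wrist');save('w16',c[0]);  np.savez('w16.npz',img=c[0],K=c[1],R=c[2],p=c[3],)
print(ctrl.get_obs()['position'])
"
```

```text
15.1833 [ 0.52942463 -0.31452387  0.02523484] [ 0.00106411 -0.00218552 -0.99999705] [-0.21757917  0.20232141 -0.14917548]
[ 0.52954009 -0.31480752  0.02551297]
```

View pics/w16.png

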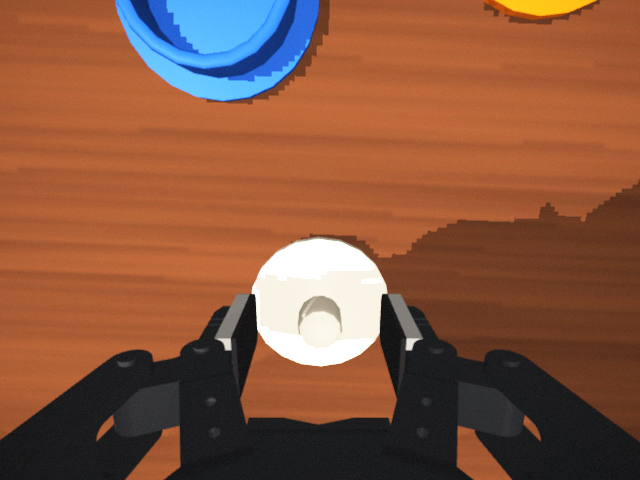

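```bash
python3 -c "
from h import *
d=np.load('w16.npz'); c=(d['img'],d['K'],d['R'],d['p'])
r=ctrl.read_camera('wrist');H=np.array(r['hand_eye']); ct=(c[0],c[1],H[:3,:3],H[:3,3])
save('w16z',c[0],(230,225,410,375),4.4)
for t in (.0225,.0245,.0265):
  print(t,onz(ct,(320,327),t-.035),onz(ct,(319,238),t-.016)[1]+.031,onz(ct,(319,366),t-.0165)[1]-.031)
o=ctrl.get_obs();print(o['time_s'],o['position'],o['qvel'])
"
```

```text
0.0225 [ 0.00071832  0.00145714 -0.0125    ] 0.0023312976750510597 0.0001389989284297788
0.0245 [ 0.00072701  0.00254827 -0.0105    ] 0.0028807324884644672 0.0014930689554434329
0.0265 [ 0.00073569  0.00363941 -0.0085    ] 0.0034301673018778747 0.002847138982457087
15.2833 [ 0.52943503 -0.31500488  0.02553862] [ 0.19058143  0.02439355 -0.07275049  0.13023993  0.04078434 -0.24939718
  0.0732876 ]
```

View pics/w16z.png

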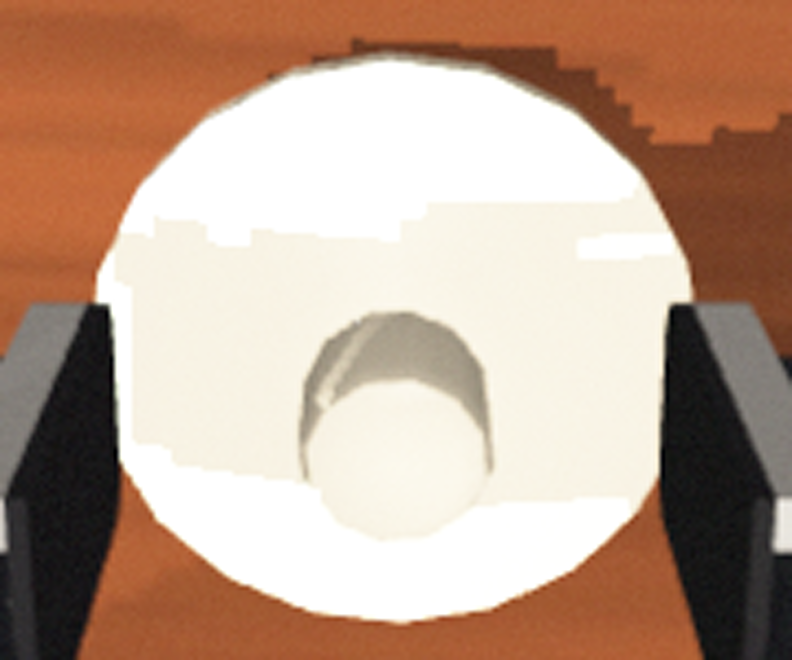

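Call:
{"method": "move_arm", "body": {"motion": [{"ax": 0, "ay": 0, "az": 0, "x": 0.07, "y": 0.3, "z": 0.2, "hand": 5}, {"ax": 0, "ay": 0, "az": 0, "x": 0.07, "y": 0.3, "z": 0.4, "hand": 4}, {"ax": 0, "ay": 0, "az": 0, "x": 0.07, "y": 0.3, "z": 0.4, "hand": 3}, {"ax": 0, "ay": 0, "az": 0, "x": 0.07, "y": 0.3, "z": 0.4, "hand": 1}, {"ax": 0, "ay": 0, "az": 0, "x": 0.07, "y": 0.3, "z": 0.4, "hand": 1}, {"ax": 0, "ay": 0, "az": 0, "x": 0.07, "y": 0.3, "z": 0.4, "hand": 1}, {"ax": 0, "ay": 0, "az": 0, "x": 0.07, "y": 0.3, "z": 0.4, "hand": 1}, {"ax": 0, "ay": 0, "az": 0, "x": 0.07, "y": 0.3, "z": 0.4, "hand": 1}, {"ax": 0, "ay": 0, "az": 0, "x": 0.07, "y": 0.3, "z": 0.4, "hand": 1}], "newtons": 40}}

```text
time_s: 16.03
position: [0.5251, -0.3154, 0.0199]
tcp_rot: [[0.044, -0.999, -0.0], [-0.999, -0.044, -0.0], [0.0, 0.0, -1.0]]
wrist_force: [-1.8, 0.1, 4.8]
opening: 0.188
```

```bash
python3 -c "
from h import *
o=ctrl.get_obs();print(o['time_s'],o['position'],o['tcp_rot'][2],o['wrist_force'],o['opening']*8.54)
c=cam('wrist');save('w17',c[0],(210,205,430,385),3.6);  np.savez('w17.npz',img=c[0],K=c[1],R=c[2],p=c[3],)
print(ctrl.get_obs()['position'])
"
```

```text
16.0333 [ 0.52505449 -0.31537971  0.01989368] [ 3.94211572e-05  9.01583321e-05 -9.99999995e-01] [-1.75398311  0.08160969  4.78238354] 1.6071675897932267
[ 0.52507617 -0.31536733  0.01990857]
```

View pics/w17.png

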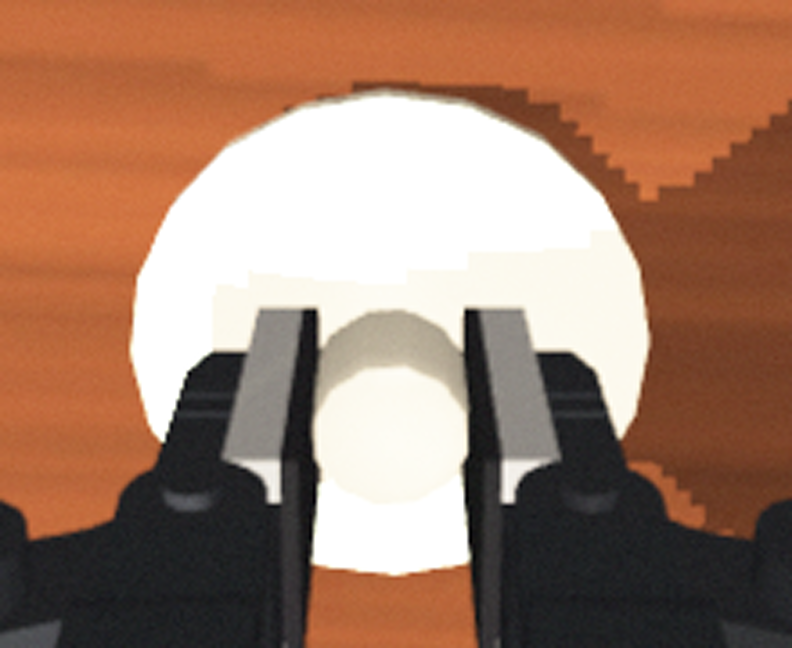

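```bash
python3 -c "
from h import *
d=np.load('w17.npz'); c=(d['img'],d['K'],d['R'],d['p'])
r=ctrl.read_camera('wrist');H=np.array(r['hand_eye']); ct=(c[0],c[1],H[:3,:3],H[:3,3])
for t in (.0195,.0205,.0215):
  print(t,onz(ct,(318.6,325.3),t-.035),onz(ct,(318.6,230.5),t-.016)[1]+.031,onz(ct,(318.6,364.4),t-.0165)[1]-.031)
print(go([.572,.0560,.20],Rdown(-87.5)))
"
```

```text
0.0195 [ 0.00018137 -0.00088638 -0.0155    ] -0.001592445446167566 -0.0027046397078022005
0.0205 [ 0.0001816  -0.00034636 -0.0145    ] -0.0013388904912005825 -0.0020331708648633345
0.0215 [ 0.00018184  0.00019366 -0.0135    ] -0.001085335536233606 -0.0013617020219244547
(array([-36.89,  -6.32, -18.01]), array([ 0.  , -0.  ,  0.03]))
```

Call:
{"method": "move_arm", "body": {"motion": [{"ax": 0, "ay": 0, "az": 0, "x": 0, "y": 0, "z": -2, "hand": 1}, {"ax": 0, "ay": 0, "az": 0, "x": 0, "y": 0, "z": -5.5, "hand": 1}, {"ax": 0, "ay": 0, "az": 0, "x": -1, "y": -0.2, "z": -9, "hand": 1}, {"ax": 0, "ay": 0, "az": 0, "x": -3.5, "y": -0.6, "z": -12, "hand": 1}, {"ax": 0, "ay": 0, "az": 0, "x": -7, "y": -1.2, "z": -14, "hand": 1}, {"ax": 0, "ay": 0, "az": 0, "x": -11, "y": -1.9, "z": -15, "hand": 1}, {"ax": 0, "ay": 0, "az": 0, "x": -15, "y": -2.5, "z": -15, "hand": 1}, {"ax": 0, "ay": 0, "az": 0, "x": -19, "y": -3.2, "z": -15, "hand": 1}, {"ax": 0, "ay": 0, "az": 0, "x": -23, "y": -3.9, "z": -15, "hand": 1}, {"ax": 0, "ay": 0, "az": 0, "x": -27, "y": -4.5, "z": -15, "hand": 1}, {"ax": 0, "ay": 0, "az": 0, "x": -30.5, "y": -5.1, "z": -15, "hand": 1}, {"ax": 0, "ay": 0, "az": 0, "x": -33, "y": -5.6, "z": -15, "hand": 1}]}}

```text
time_s: 17.13
position: [0.5664, 0.0216, 0.1695]
tcp_rot: [[0.048, -0.999, 0.0], [-0.999, -0.048, 0.002], [-0.002, -0.0, -1.0]]
wrist_force: [1.3, 0.3, -1.2]
opening: 0.19
```

Call:
{"method": "move_arm", "body": {"motion": [{"ax": 0, "ay": 0, "az": 0, "x": -2, "y": -0.3, "z": 0, "hand": 1}, {"ax": 0, "ay": 0, "az": 0, "x": -3.5, "y": -0.6, "z": 1, "hand": 1}, {"ax": 0, "ay": 0, "az": 0, "x": -3.9, "y": -0.6, "z": 2.5, "hand": 1}, {"ax": 0, "ay": 0, "az": 0, "x": -3.9, "y": -0.6, "z": 3.6, "hand": 1}, {"ax": 0, "ay": 0, "az": 0, "x": -3.9, "y": -0.6, "z": 4, "hand": 1}, {"ax": 0, "ay": 0, "az": 0, "x": -3.9, "y": -0.6, "z": 4, "hand": 1}, {"ax": 0, "ay": 0, "az": 0, "x": -3.9, "y": -0.6, "z": 4, "hand": 1}, {"ax": 0, "ay": 0, "az": 0, "x": -3.9, "y": -0.6, "z": 4, "hand": 1}]}}

```text
time_s: 17.8
position: [0.5713, 0.0552, 0.1303]
tcp_rot: [[0.043, -0.999, 0.001], [-0.999, -0.043, -0.0], [0.0, -0.001, -1.0]]
wrist_force: [0.2, 0.6, -0.3]
opening: 0.181
```

```bash
python3 -c "
from h import *
o=ctrl.get_obs();print(o['time_s'],o['position'],o['tcp_rot'][2],o['wrist_force'],o['opening']*8.54)
c=cam('wrist');save('w18',c[0]);  np.savez('w18.npz',img=c[0],K=c[1],R=c[2],p=c[3],)
print(ctrl.get_obs()['position'],ctrl.get_obs()['tcp_rot'][2])
c=cam('side');save('s18',c[0],(230,150,430,330),4)
"
```

```text
17.8 [0.5712859  0.05516685 0.13027286] [ 2.19032208e-04 -1.01176155e-03 -9.99999464e-01] [ 0.2260653   0.64082486 -0.27143274] 1.5489689984256367
[0.57134052 0.0553688  0.13037132] [ 9.29191238e-05 -1.25866818e-03 -9.99999204e-01]
```

View pics/w18.png

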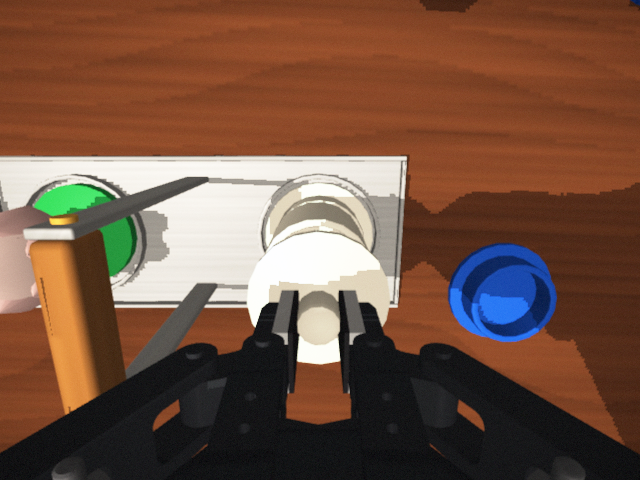

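View pics/s18.png

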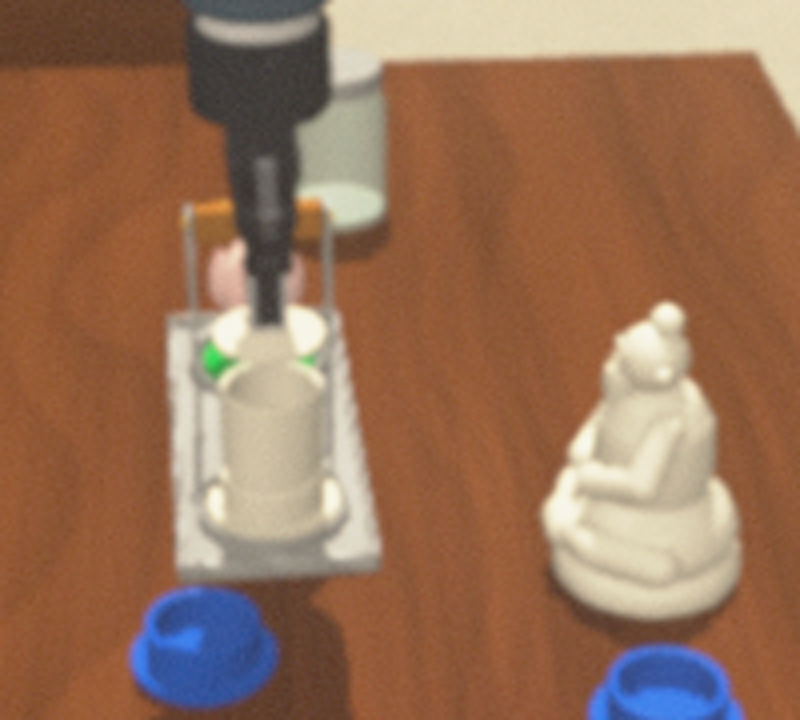

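```bash
python3 -c "
from h import *
d=np.load('w18.npz'); c=(d['img'],d['K'],d['R'],d['p'])
save('w18z',c[0],(240,170,400,310),4.8)
r=ctrl.read_camera('wrist');H=np.array(r['hand_eye']); ct=(c[0],c[1],H[:3,:3],H[:3,3])
for row in (218,222,226,230): print(row,onz(ct,(319,row),.1303-.088)[1]+.029)
for row in (178,180,182,184,186): print('fl',row,onz(ct,(319,row),.1303-.013)[1]+.038)
for row in (229,231,233,235): print('lid',row,onz(ct,(319,row),.020-.016)[1]+.031)
"
```

```text
218 -0.00019176490211289185
222 0.0018549390430070943
226 0.003913971986886842
230 0.005985445667780715
fl 178 -0.0026122190349272406
fl 180 -0.001259114377274044
fl 182 9.793502372859586e-05
fl 184 0.0014589464435912705
fl 186 0.002823937258846658
lid 229 -0.0020838237424684186
lid 231 -0.0012596841967680988
lid 233 -0.0004330492595385066
lid 235 0.00039609242000519795
```

View pics/w18z.png

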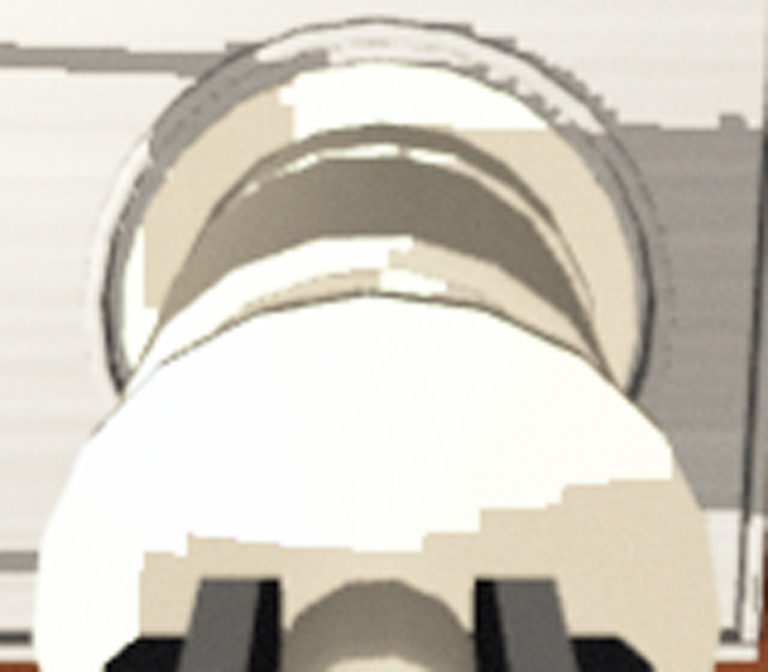

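```bash
python3 -c "
from h import *
c=cam('side'); save('s18b',c[0],(270,205,330,295),8)
g=cv2.cvtColor(c[0],cv2.COLOR_RGB2GRAY)
def xs(u,y):
    p,d=ray(c,u); return p+d*(y-p[1])/d[1]
# columns per row edges
for row in (229,232,235,238,240,250,255,260,265,277):
    print(row, np.round(g[row,278:318].astype(int)).tolist())
"
```

```text
229 [156, 157, 156, 159, 166, 178, 202, 226, 237, 242, 243, 242, 233, 212, 170, 132, 96, 74, 69, 66, 63, 92, 138, 198, 234, 243, 243, 243, 243, 242, 238, 224, 184, 153, 155, 174, 173, 138, 110, 103]
232 [169, 171, 189, 202, 218, 237, 244, 245, 245, 245, 245, 245, 242, 224, 197, 173, 163, 162, 166, 167, 170, 172, 177, 193, 222, 239, 243, 244, 244, 244, 244, 243, 233, 197, 171, 179, 169, 136, 111, 105]
235 [173, 161, 162, 156, 165, 203, 235, 243, 245, 245, 239, 226, 211, 206, 204, 204, 206, 203, 205, 202, 204, 201, 202, 201, 206, 224, 240, 244, 244, 244, 242, 232, 204, 165, 156, 159, 175, 167, 133, 105]
238 [170, 152, 158, 169, 161, 162, 173, 187, 202, 214, 212, 206, 202, 203, 203, 205, 200, 205, 205, 203, 201, 201, 201, 194, 198, 201, 215, 220, 206, 185, 170, 167, 167, 166, 169, 184, 193, 174, 142, 114]
240 [167, 161, 164, 159, 153, 146, 139, 136, 128, 142, 157, 184, 204, 211, 206, 200, 196, 192, 193, 191, 192, 189, 190, 201, 207, 211, 206, 195, 184, 167, 168, 177, 165, 154, 159, 180, 189, 189, 176, 138]
250 [198, 181, 197, 215, 220, 217, 201, 189, 183, 182, 182, 181, 179, 177, 180, 1
[... 243 characters left out ...]
 185, 181, 182, 179, 178, 170, 162, 156, 158, 164, 163, 163, 185, 212, 219, 214, 197]
260 [186, 162, 176, 205, 216, 217, 209, 191, 181, 179, 184, 187, 192, 192, 193, 194, 194, 193, 194, 191, 190, 189, 185, 185, 182, 176, 176, 173, 170, 163, 155, 160, 166, 167, 166, 190, 214, 219, 216, 215]
265 [185, 170, 181, 205, 215, 215, 212, 196, 179, 177, 185, 189, 191, 192, 195, 195, 194, 193, 194, 193, 189, 189, 185, 185, 182, 178, 173, 175, 166, 163, 159, 161, 173, 192, 189, 201, 213, 220, 220, 219]
277 [201, 193, 193, 199, 223, 239, 242, 228, 202, 185, 185, 191, 189, 194, 194, 192, 193, 197, 196, 192, 191, 192, 186, 185, 184, 179, 175, 173, 169, 165, 167, 176, 201, 229, 239, 231, 214, 193, 181, 194]
```

View pics/s18b.png

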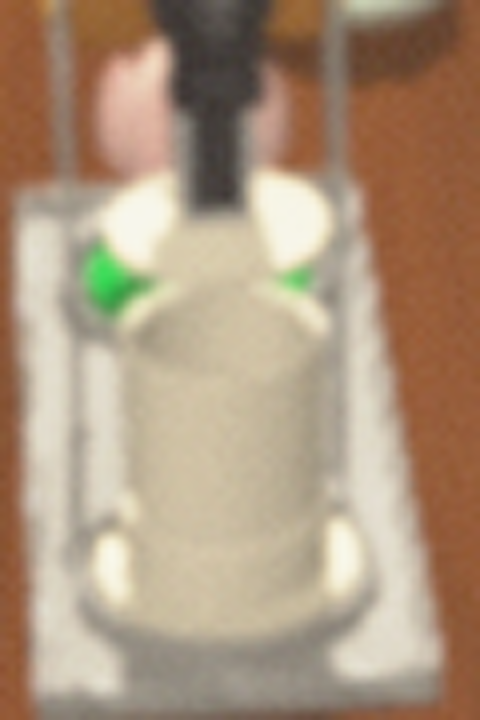

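```bash
python3 -c "
from h import *
c=cam('side')
for z in (.013,.034,.088,.117,.126): print(z,proj(c,(.5715,.0555,z)), proj(c,(.5725,.0555,z))[0])
"
```

```text
0.013 [297.57372418 274.43700356] 298.0073056987814
0.034 [297.33641271 266.75329723] 297.77351059794444
0.088 [296.70817212 246.41203015] 297.15457960428006
0.117 [296.35963614 235.1270803 ] 296.8112087813085
0.126 [296.24982768 231.57168574] 296.70302769509647
```

Call:
{"method": "move_arm", "body": {"motion": [{"ax": 0, "ay": 0, "az": 0, "x": 0.03, "y": 0.03, "z": 0.6, "hand": 1}, {"ax": 0, "ay": 0, "az": 0, "x": 0.03, "y": 0.03, "z": 1.2, "hand": 1}, {"ax": 0, "ay": 0, "az": 0, "x": 0.03, "y": 0.03, "z": 1.6, "hand": 1}, {"ax": 0, "ay": 0, "az": 0, "x": 0.03, "y": 0.03, "z": 1.9, "hand": 1}, {"ax": 0, "ay": 0, "az": 0, "x": 0.03, "y": 0.03, "z": 2.2, "hand": 1}, {"ax": 0, "ay": 0, "az": 0, "x": 0.03, "y": 0.03, "z": 2.5, "hand": 1}, {"ax": 0, "ay": 0, "az": 0, "x": 0.03, "y": 0.03, "z": 2.7, "hand": 1}, {"ax": 0, "ay": 0, "az": 0, "x": 0.03, "y": 0.03, "z": 2.7, "hand": 1}]}}

```text
time_s: 18.72
position: [0.5702, 0.0557, 0.1022]
tcp_rot: [[0.044, -0.999, -0.001], [-0.999, -0.044, -0.0], [0.0, 0.001, -1.0]]
wrist_force: [0.4, -0.7, -0.3]
opening: 0.191
```

```bash
python3 -c "
from h import *
o=ctrl.get_obs();print(o['time_s'],o['position'],o['wrist_force'],o['torque'])
c=cam('wrist');save('w19',c[0],(240,170,400,310),4.8)
"
```

```text
18.7167 [0.57017873 0.05574046 0.10218058] [ 0.41279919 -0.71735776 -0.29562552] [-0.00366206 -0.00089499  0.0138742 ]
```

View pics/w19.png

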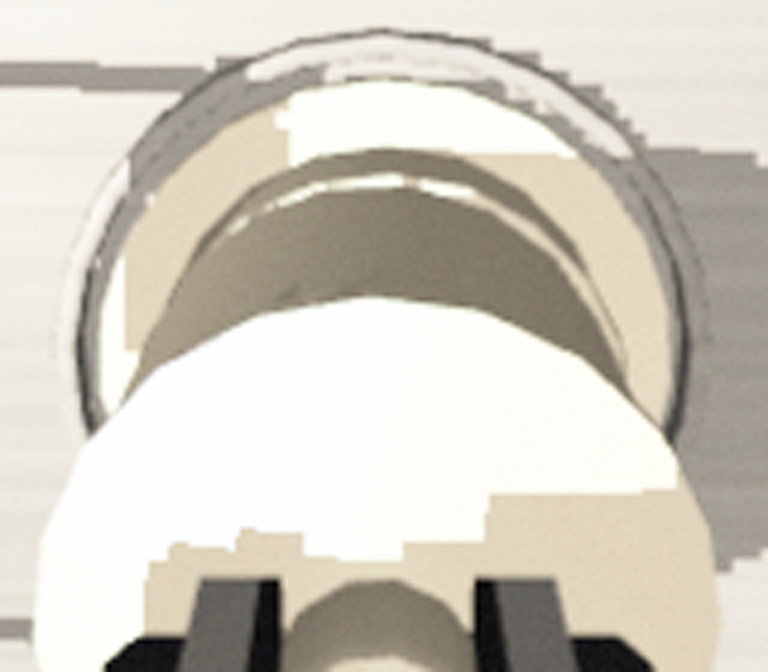

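No contact yet, spigot inside the mouth (base ~82 mm vs. rim 88 mm). A few mm more.

Call:
{"method": "move_arm", "body": {"motion": [{"ax": 0, "ay": 0, "az": 0, "x": 0, "y": 0, "z": 0.1, "hand": 1}, {"ax": 0, "ay": 0, "az": 0, "x": 0, "y": 0, "z": 0.2, "hand": 1}, {"ax": 0, "ay": 0, "az": 0, "x": 0, "y": 0, "z": 0.3, "hand": 1}, {"ax": 0, "ay": 0, "az": 0, "x": 0, "y": 0, "z": 0.35, "hand": 1}, {"ax": 0, "ay": 0, "az": 0, "x": 0, "y": 0, "z": 0.35, "hand": 1}]}}

```text
time_s: 19.18
position: [0.571, 0.0558, 0.0999]
tcp_rot: [[0.044, -0.999, 0.001], [-0.999, -0.044, 0.0], [-0.0, -0.001, -1.0]]
wrist_force: [-2.0, 0.2, 5.5]
opening: 0.19
```

```bash
python3 -c "
from h import *
o=ctrl.get_obs();print(o['time_s'],o['position'],o['wrist_force'],o['torque'])
"
```

```text
19.1833 [0.57099459 0.05581831 0.09991691] [-2.0288064   0.17330388  5.51181689] [-0.07509805  0.28155232 -0.04557252]
```

Call:
{"method": "move_arm", "body": {"motion": [{"ax": 0, "ay": 0, "az": 0, "x": 0, "y": 0, "z": -0.05, "hand": 4.5}, {"ax": 0, "ay": 0, "az": 0, "x": 0, "y": 0, "z": -0.05, "hand": 4.5}, {"ax": 0, "ay": 0, "az": 0, "x": 0, "y": 0, "z": -0.05, "hand": 4.5}, {"ax": 0, "ay": 0, "az": 0, "x": 0, "y": 0, "z": -0.05, "hand": 4.5}, {"ax": 0, "ay": 0, "az": 0, "x": 0, "y": 0, "z": -1.5, "hand": 4.5}, {"ax": 0, "ay": 0, "az": 0, "x": 0, "y": 0, "z": -4, "hand": 4.5}, {"ax": 0, "ay": 0, "az": 0, "x": 0, "y": 0, "z": -8, "hand": 5}, {"ax": 0, "ay": 0, "az": 0, "x": 0, "y": 0, "z": -12, "hand": 5}, {"ax": 0, "ay": 0, "az": 0, "x": 0, "y": 0, "z": -15.5, "hand": 5}, {"ax": 0, "ay": 0, "az": 0, "x": 0, "y": 0, "z": -16, "hand": 5}, {"ax": 0, "ay": 0, "az": 0, "x": 0, "y": 0, "z": -16, "hand": 5}, {"ax": 0, "ay": 0, "az": 0, "x": 0, "y": 0, "z": -16, "hand": 5}]}}

```text
time_s: 20.18
position: [0.5701, 0.0557, 0.2587]
tcp_rot: [[0.044, -0.999, -0.0], [-0.999, -0.044, -0.0], [0.0, 0.0, -1.0]]
wrist_force: [-0.3, 0.6, -0.9]
opening: 0.585
```

```bash
python3 -c "
from h import *
o=ctrl.get_obs();print(o['time_s'],o['position'],o['tcp_rot'][2],o['opening']*8.54)
c=cam('wrist');save('w20',c[0]);  np.savez('w20.npz',img=c[0],K=c[1],R=c[2],p=c[3],)
print(ctrl.get_obs()['position'],ctrl.get_obs()['tcp_rot'][2])
c=cam('side');save('s20',c[0],(230,150,430,330),4)
"
```

```text
20.1833 [0.57010573 0.05568193 0.25865855] [ 1.03335396e-04  4.25168539e-04 -9.99999904e-01] 4.998343585025601
[0.5695093  0.05560693 0.25771012] [ 2.78435211e-04  2.41082586e-03 -9.99997055e-01]
```

View pics/w20.png

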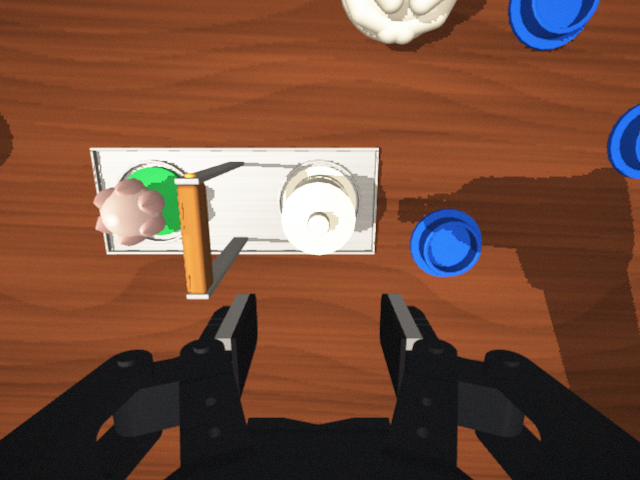

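View pics/s20.png

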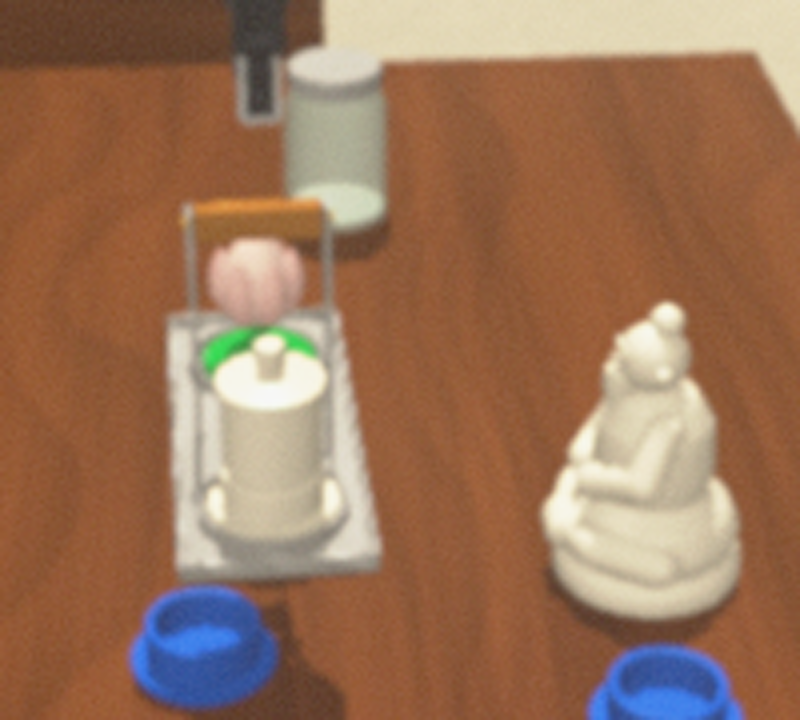

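```bash
python3 -c "
from h import *
d=np.load('w20.npz'); c=(d['img'],d['K'],d['R'],d['p'])
save('w20z',c[0],(80,130,400,310),2.5)
for u in ((179,182),(203,182),(189,293),(211,293),(195.5,237.5)): print(u,onz(c,u,.160))
print('lid',onz(c,(318.5,215),.096),onz(c,(319,222.5),.115))
print(go([.568,.1405,.23],Rdown(-87.5)))
"
```

```text
(179, 182) [0.60640807 0.14562245 0.16      ]
(203, 182) [0.60706378 0.13041156 0.16      ]
(189, 293) [0.53023305 0.14322267 0.16      ]
(211, 293) [0.53088902 0.12805005 0.16      ]
(195.5, 237.5) [0.57025665 0.13687685 0.16      ]
lid [0.57541634 0.05567991 0.096     ] [0.57351766 0.05521926 0.115     ]
(array([-8.49, -0.26,  2.73]), array([ 0.19, -0.02,  0.03]))
```

View pics/w20z.png

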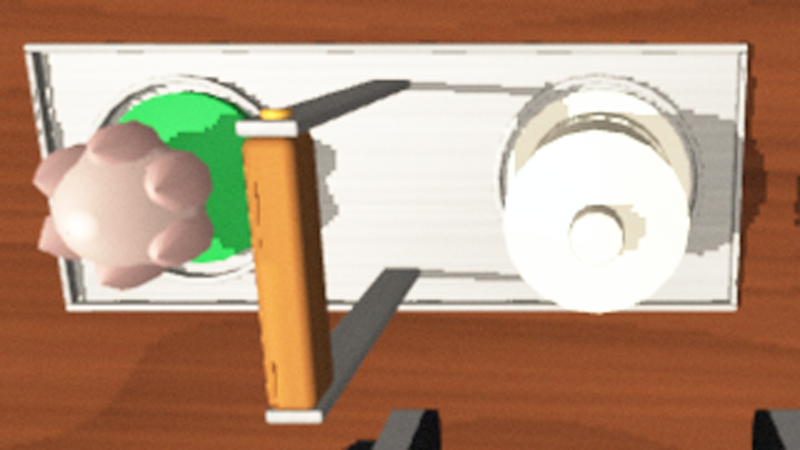

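Call:
{"method": "move_arm", "body": {"motion": [{"ax": 0, "ay": 0, "az": 0, "x": -2.5, "y": -0.1, "z": 0, "hand": 5.5}, {"ax": 0, "ay": 0, "az": 0, "x": -5.5, "y": -0.2, "z": 0, "hand": 5.5}, {"ax": 0, "ay": 0, "az": 0, "x": -7.7, "y": -0.2, "z": 0.5, "hand": 5.5}, {"ax": 0, "ay": 0, "az": 0, "x": -8.4, "y": -0.2, "z": 0.8, "hand": 5.5}, {"ax": 0, "ay": 0, "az": 0, "x": -8.4, "y": -0.2, "z": 0.8, "hand": 5.5}, {"ax": 0, "ay": 0, "az": 0, "x": -8.4, "y": -0.2, "z": 0.8, "hand": 5.5}, {"ax": 0, "ay": 0, "az": 0, "x": -8.4, "y": -0.2, "z": 0.8, "hand": 5.5}]}}

```text
time_s: 20.87
position: [0.5688, 0.1376, 0.2506]
tcp_rot: [[0.042, -0.999, -0.001], [-0.999, -0.042, -0.002], [0.002, 0.001, -1.0]]
wrist_force: [-0.3, -1.0, -0.1]
opening: 0.647
```

```bash
python3 -c "
from h import *
o=ctrl.get_obs();print(o['time_s'],o['position'],o['tcp_rot'][2],o['joint_pos'])
c=cam('wrist');save('w21',c[0]);  np.savez('w21.npz',img=c[0],K=c[1],R=c[2],p=c[3],)
print(ctrl.get_obs()['position'],ctrl.get_obs()['tcp_rot'])
"
```

```text
20.8667 [0.56879406 0.13758187 0.2505618 ] [ 0.00153354  0.00105054 -0.99999827] [ -14.30296778   23.41642884   -4.93574384   96.91417477    2.34396475
   59.85039694 -107.61299085]
[0.56897721 0.13756138 0.25089689] [[ 4.15002800e-02 -9.99138404e-01 -4.20744610e-04]
 [-9.99137703e-01 -4.14997142e-02 -1.27455450e-03]
 [ 1.25599557e-03  4.73276171e-04 -9.99999099e-01]]
```

View pics/w21.png

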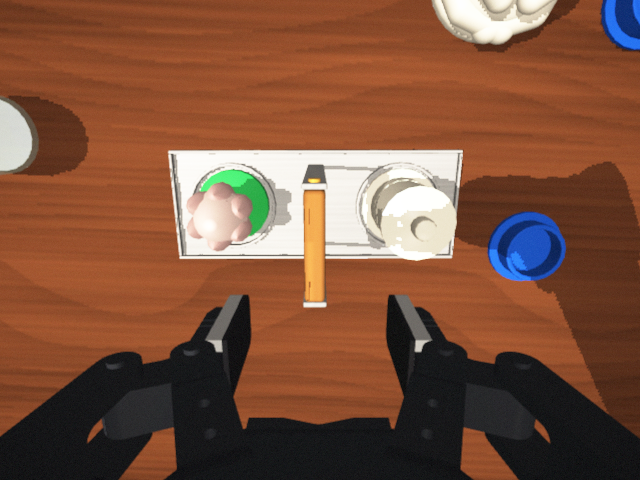

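```bash
python3 -c "
from h import *
d=np.load('w21.npz'); c=(d['img'],d['K'],d['R'],d['p'])
r=ctrl.read_camera('wrist');H=np.array(r['hand_eye']); ct=(c[0],c[1],H[:3,:3],H[:3,3])
a=onz(ct,(315,184),.2507-.16);b=onz(ct,(314.8,305.5),.2507-.16);print(a,b,(a+b)/2,np.degrees(np.arctan2(*(b-a)[:2])))
for u in ((303.5,240),(326.5,240)):print(onz(ct,u,.2507-.16))
save('w21z',c[0],(280,150,350,320),3.5)
"
```

```text
[-0.00192736 -0.03993532  0.0907    ] [-0.00234037  0.04163924  0.0907    ] [-0.00213386  0.00085196  0.0907    ] -0.29008593175088243
[-0.00941438 -0.00421836  0.0907    ]
[ 0.00531577 -0.00420413  0.0907    ]
```

View pics/w21z.png

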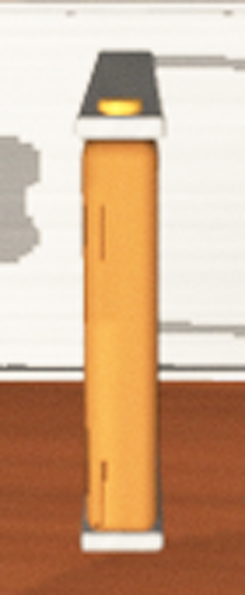

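Call:
{"method": "move_arm", "body": {"motion": [{"ax": 0, "ay": 0, "az": 0, "x": -0.2, "y": 0.08, "z": 3, "hand": 5.5}, {"ax": 0, "ay": 0, "az": 0, "x": -0.2, "y": 0.08, "z": 6.5, "hand": 5.5}, {"ax": 0, "ay": 0, "az": 0, "x": -0.2, "y": 0.08, "z": 9.5, "hand": 5.5}, {"ax": 0, "ay": 0, "az": 0, "x": -0.2, "y": 0.08, "z": 11.5, "hand": 5.5}, {"ax": 0, "ay": 0, "az": 0, "x": -0.2, "y": 0.08, "z": 12.1, "hand": 5.5}, {"ax": 0, "ay": 0, "az": 0, "x": -0.2, "y": 0.08, "z": 12.1, "hand": 5.5}, {"ax": 0, "ay": 0, "az": 0, "x": -0.2, "y": 0.08, "z": 12.1, "hand": 5.5}]}}

```text
time_s: 21.55
position: [0.5687, 0.1413, 0.1312]
tcp_rot: [[0.043, -0.999, 0.001], [-0.999, -0.043, 0.0], [-0.0, -0.001, -1.0]]
wrist_force: [0.8, 1.0, 0.4]
opening: 0.648
```

```bash
python3 -c "
from h import *
o=ctrl.get_obs();print(o['time_s'],o['position'],o['tcp_rot'][2],o['wrist_force'])
c=cam('wrist');save('w22',c[0])
print(ctrl.get_obs()['position'])
"
```

```text
21.55 [0.56872898 0.14128705 0.13119344] [-6.31329558e-05 -1.29017510e-03 -9.99999166e-01] [0.78128655 1.02472509 0.37491094]
[0.56916099 0.14163237 0.13179628]
```

View pics/w22.png

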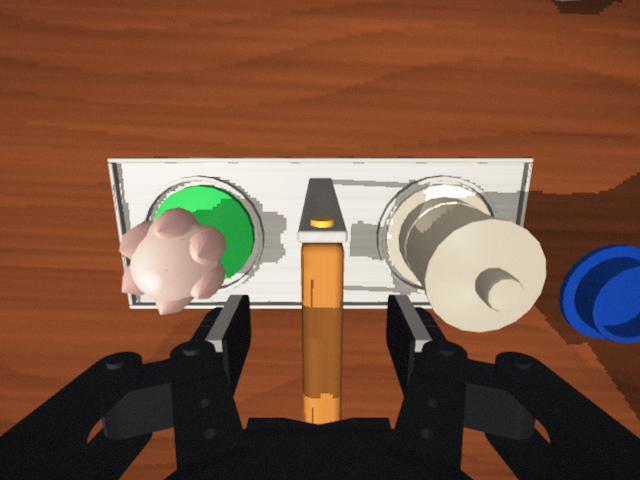

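Call:
{"method": "move_arm", "body": {"motion": [{"ax": 0, "ay": 0, "az": 0, "x": 0.12, "y": 0, "z": 0.15, "hand": 4.5}, {"ax": 0, "ay": 0, "az": 0, "x": 0.12, "y": 0, "z": 0.15, "hand": 3}, {"ax": 0, "ay": 0, "az": 0, "x": 0.12, "y": 0, "z": 0.15, "hand": 2}, {"ax": 0, "ay": 0, "az": 0, "x": 0.12, "y": 0, "z": 0.15, "hand": 1.6}, {"ax": 0, "ay": 0, "az": 0, "x": 0.12, "y": 0, "z": 0.15, "hand": 1.2}, {"ax": 0, "ay": 0, "az": 0, "x": 0.12, "y": 0, "z": 0.15, "hand": 0.5}, {"ax": 0, "ay": 0, "az": 0, "x": 0.12, "y": 0, "z": 0.15, "hand": 0.5}, {"ax": 0, "ay": 0, "az": 0, "x": 0.12, "y": 0, "z": 0.15, "hand": 0.5}, {"ax": 0, "ay": 0, "az": 0, "x": 0.12, "y": 0, "z": 0.15, "hand": 0.5}], "newtons": 90}}

```text
time_s: 22.35
position: [0.5682, 0.1402, 0.1294]
tcp_rot: [[0.044, -0.999, 0.001], [-0.999, -0.044, -0.0], [0.0, -0.001, -1.0]]
wrist_force: [-3.1, -0.9, 5.7]
opening: 0.153
```

```bash
python3 -c "
from h import *
o=ctrl.get_obs();print(o['time_s'],o['position'],o['tcp_rot'][2],o['wrist_force'],o['torque'],o['opening']*8.54)
c=cam('wrist');save('w23',c[0])
"
```

```text
22.35 [0.56821405 0.14024932 0.12944313] [ 2.81882293e-04 -5.81540900e-04 -9.99999791e-01] [-3.09471039 -0.85062423  5.69212053] [-0.28883531  0.34680646 -0.03453765] 1.3106289961187625
```

View pics/w23.png

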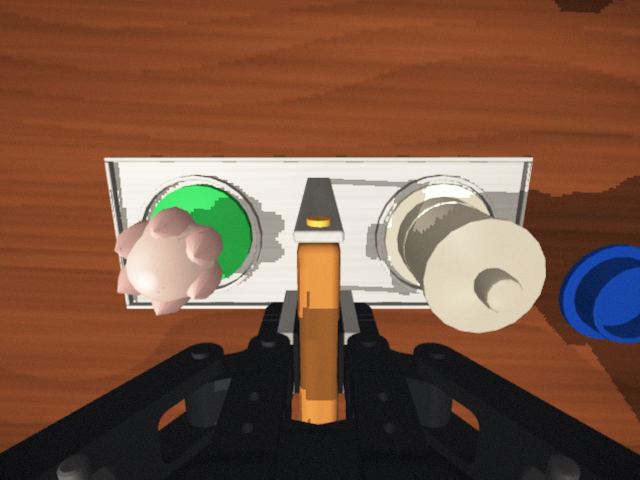

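```bash
python3 -c "
from h import *
c=cam('top'); save('t24',c[0],(300,140,380,220),7)
b=[b for b in blobs(white(c[0])) if 300<cv2.boundingRect(b)[0]<330 and cv2.boundingRect(b)[1]>140]
print([cv2.boundingRect(x) for x in b])
for u in ((338,180),(338,201),(316,182),(361,182)): print(u,onz(c,u,.03))
s=cam('side'); save('s24',s[0],(350,215,430,315),6)
"
```

```text
[(316, 160, 45, 41)]
(338, 180) [ 0.77247351 -0.00329641  0.03      ]
(338, 201) [ 0.71895012 -0.00269683  0.03      ]
(316, 182) [0.76794656 0.0521855  0.03      ]
(361, 182) [ 0.76674044 -0.0610783   0.03      ]
```

View pics/t24.png

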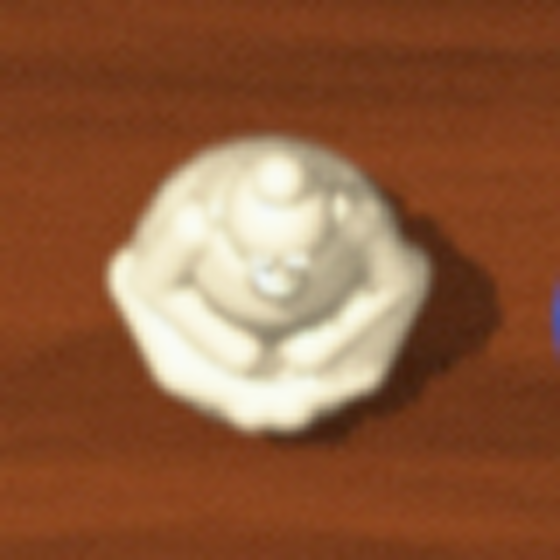

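View pics/s24.png

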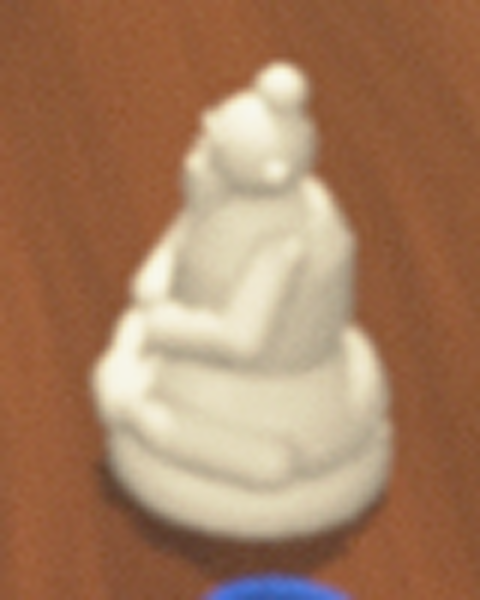

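Call:
{"method": "move_arm", "body": {"motion": [{"ax": 0, "ay": 0, "az": 0, "x": 0, "y": 0, "z": -0.1, "hand": 0.5}, {"ax": 0, "ay": 0, "az": 0, "x": 0, "y": 0, "z": -0.3, "hand": 0.5}, {"ax": 0, "ay": 0, "az": 0, "x": 0, "y": 0, "z": -0.5, "hand": 0.5}, {"ax": 0, "ay": 0, "az": 0, "x": 0, "y": 0, "z": -0.8, "hand": 0.5}, {"ax": 0, "ay": 0, "az": 0, "x": 0, "y": 0, "z": -1.2, "hand": 0.5}, {"ax": 0, "ay": 0, "az": 0, "x": 0, "y": 0, "z": -1.7, "hand": 0.5}, {"ax": 0, "ay": 0, "az": 0, "x": 0, "y": 0, "z": -2.2, "hand": 0.5}, {"ax": 0, "ay": 0, "az": 0, "x": 0, "y": 0, "z": -2.7, "hand": 0.5}, {"ax": 0, "ay": 0, "az": 0, "x": 0, "y": 0, "z": -3.1, "hand": 0.5}, {"ax": 0, "ay": 0, "az": 0, "x": 0, "y": 0, "z": -3.4, "hand": 0.5}, {"ax": 0, "ay": 0, "az": 0, "x": 0, "y": 0, "z": -3.5, "hand": 0.5}, {"ax": 0, "ay": 0, "az": 0, "x": 0, "y": 0, "z": -3.5, "hand": 0.5}]}}

```text
time_s: 23.5
position: [0.5681, 0.1406, 0.1641]
tcp_rot: [[0.044, -0.999, 0.001], [-0.999, -0.044, 0.0], [-0.0, -0.001, -1.0]]
wrist_force: [0.7, 0.6, -9.3]
opening: 0.147
```

```bash
python3 -c "
from h import *
o=ctrl.get_obs();print(o['time_s'],o['position'],o['tcp_rot'][2],o['wrist_force'],o['torque'],o['opening']*8.54)
c=cam('wrist');save('w25',c[0]);c=cam('side');save('s25',c[0],(230,150,430,330),4)
"
```

```text
23.5 [0.56809845 0.14055149 0.16405242] [-9.38683388e-05 -5.89385685e-04 -9.99999822e-01] [ 0.65144453  0.63158762 -9.33575691] [ 0.06348802 -0.02173809  0.04171352] 1.2575007622766414
```

View pics/w25.png

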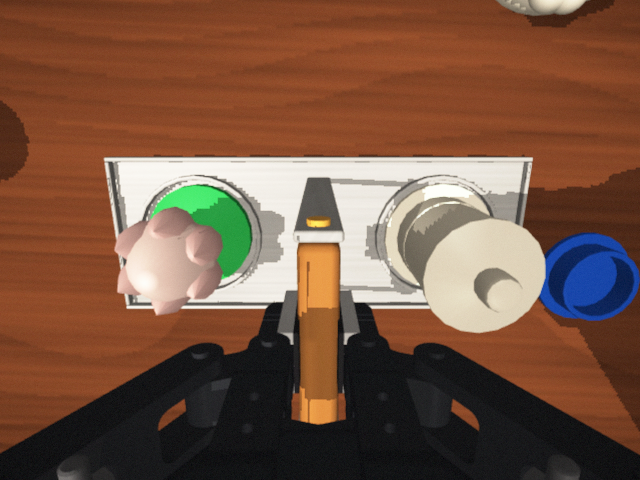

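View pics/s25.png

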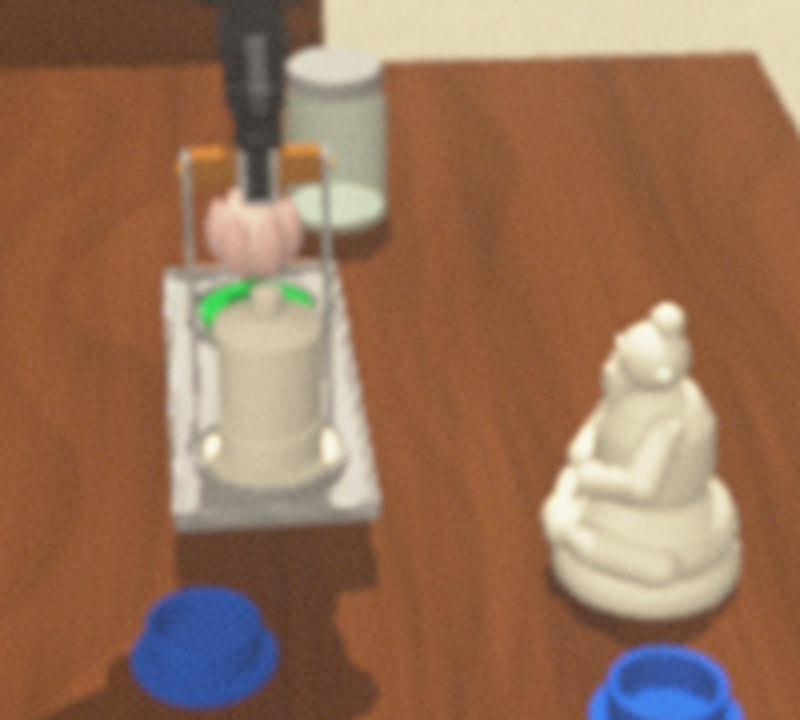

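Call:
{"method": "move_arm", "body": {"motion": [{"ax": 0, "ay": 0, "az": 0, "x": 0, "y": 0, "z": -0.2, "hand": 0.5}, {"ax": 0, "ay": 0, "az": 0, "x": 0, "y": 0, "z": -0.6, "hand": 0.5}, {"ax": 0, "ay": 0, "az": 0, "x": 0, "y": 0, "z": -1.2, "hand": 0.5}, {"ax": 0, "ay": 0, "az": 0, "x": 0, "y": 0, "z": -1.9, "hand": 0.5}, {"ax": 0, "ay": 0, "az": 0, "x": 0, "y": 0, "z": -2.7, "hand": 0.5}, {"ax": 0, "ay": 0, "az": 0, "x": 0, "y": 0, "z": -3.5, "hand": 0.5}, {"ax": 0, "ay": 0, "az": 0, "x": 0, "y": 0, "z": -4.3, "hand": 0.5}, {"ax": 0, "ay": 0, "az": 0, "x": 0.1, "y": 0.05, "z": -5.0, "hand": 0.5}, {"ax": 0, "ay": 0, "az": 0, "x": 0.3, "y": 0.13, "z": -5.6, "hand": 0.5}, {"ax": 0, "ay": 0, "az": 0, "x": 0.6, "y": 0.25, "z": -6.1, "hand": 0.5}, {"ax": 0, "ay": 0, "az": 0, "x": 1.0, "y": 0.42, "z": -6.4, "hand": 0.5}, {"ax": 0, "ay": 0, "az": 0, "x": 1.5, "y": 0.63, "z": -6.5, "hand": 0.5}]}}

```text
time_s: 24.6
position: [0.5623, 0.125, 0.2292]
tcp_rot: [[0.044, -0.999, 0.001], [-0.999, -0.044, 0.0], [-0.0, -0.001, -1.0]]
wrist_force: [0.1, -1.8, -9.0]
opening: 0.146
```

Call:
{"method": "move_arm", "body": {"motion": [{"ax": 0, "ay": 0, "az": 0, "x": 0.7, "y": 0.29, "z": 0, "hand": 0.5}, {"ax": 0, "ay": 0, "az": 0, "x": 1.5, "y": 0.63, "z": 0, "hand": 0.5}, {"ax": 0, "ay": 0, "az": 0, "x": 2.4, "y": 1.0, "z": 0, "hand": 0.5}, {"ax": 0, "ay": 0, "az": 0, "x": 3.4, "y": 1.4, "z": 0, "hand": 0.5}, {"ax": 0, "ay": 0, "az": 0, "x": 4.4, "y": 1.83, "z": 0, "hand": 0.5}, {"ax": 0, "ay": 0, "az": 0, "x": 5.4, "y": 2.25, "z": 0, "hand": 0.5}, {"ax": 0, "ay": 0, "az": 0, "x": 6.4, "y": 2.67, "z": 0, "hand": 0.5}, {"ax": 0, "ay": 0, "az": 0, "x": 7.4, "y": 3.1, "z": 0, "hand": 0.5}, {"ax": 0, "ay": 0, "az": 0, "x": 8.4, "y": 3.5, "z": 0, "hand": 0.5}, {"ax": 0, "ay": 0, "az": 0, "x": 9.3, "y": 3.9, "z": 0, "hand": 0.5}, {"ax": 0, "ay": 0, "az": 0, "x": 10.1, "y": 4.25, "z": 0, "hand": 0.5}, {"ax": 0, "ay": 0, "az": 0, "x": 10.8, "y": 4.5, "z": 0, "hand": 0.5}]}}

```text
time_s: 25.6
position: [0.5216, 0.0143, 0.2287]
tcp_rot: [[0.044, -0.999, -0.0], [-0.999, -0.044, -0.0], [0.0, 0.0, -1.0]]
wrist_force: [0.4, 0.3, -9.8]
opening: 0.15
```

Call:
{"method": "move_arm", "body": {"motion": [{"ax": 0, "ay": 0, "az": 0, "x": 0.6, "y": 0.25, "z": 0, "hand": 0.5}, {"ax": 0, "ay": 0, "az": 0, "x": 1.1, "y": 0.45, "z": 0, "hand": 0.5}, {"ax": 0, "ay": 0, "az": 0, "x": 1.5, "y": 0.62, "z": 0, "hand": 0.5}, {"ax": 0, "ay": 0, "az": 0, "x": 1.75, "y": 0.72, "z": 0, "hand": 0.5}, {"ax": 0, "ay": 0, "az": 0, "x": 1.9, "y": 0.8, "z": 0, "hand": 0.5}, {"ax": 0, "ay": 0, "az": 0, "x": 1.9, "y": 0.8, "z": 0, "hand": 0.5}, {"ax": 0, "ay": 0, "az": 0, "x": 1.9, "y": 0.8, "z": 0, "hand": 0.5}, {"ax": 0, "ay": 0, "az": 0, "x": 1.9, "y": 0.8, "z": 0, "hand": 0.5}, {"ax": 0, "ay": 0, "az": 0, "x": 1.9, "y": 0.8, "z": 0, "hand": 0.5}, {"ax": 0, "ay": 0, "az": 0, "x": 1.9, "y": 0.8, "z": 0, "hand": 0.5}]}}

```text
time_s: 26.43
position: [0.515, -0.0037, 0.2287]
tcp_rot: [[0.045, -0.999, 0.0], [-0.999, -0.045, 0.0], [-0.0, -0.0, -1.0]]
wrist_force: [0.9, 0.0, -9.9]
opening: 0.148
```

```bash
python3 -c "
from h import *
o=ctrl.get_obs();print(o['time_s'],o['position'],o['tcp_rot'][2],o['wrist_force'],o['torque'],o['opening']*8.54,o['qvel'])
c=cam('wrist');save('w26',c[0]);c=cam('side');save('s26',c[0],(200,120,440,330),3.3)
c=cam('top');save('t26',c[0],(240,130,460,300),3.5)
"
```

```text
26.4333 [ 0.51502086 -0.00366442  0.22866818] [-7.88766527e-05 -3.10864786e-05 -9.99999996e-01] [ 0.92651098  0.04532619 -9.8555161 ] [-0.00921068 -0.03722843  0.02458626] 1.2654713946097722 [-0.00066826 -0.01036073  0.21192718  0.13650838 -0.04137319  0.14148454
  0.06912276]
```

View pics/w26.png

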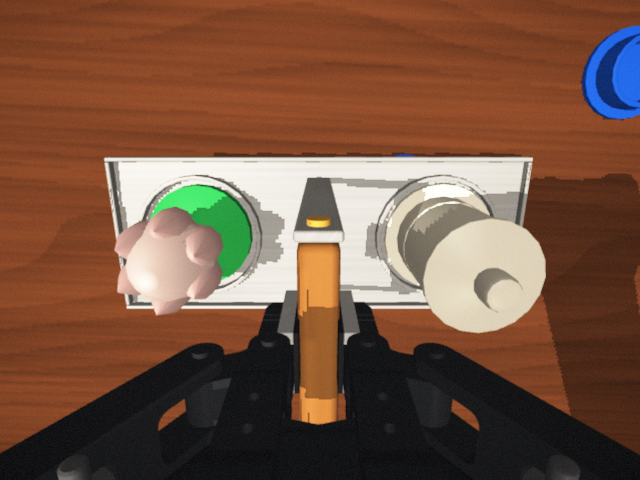

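View pics/s26.png

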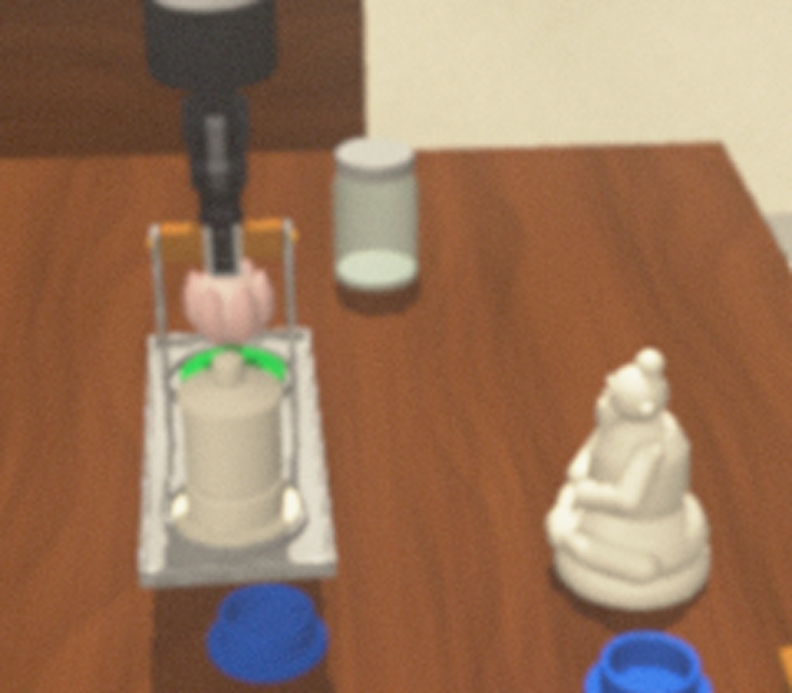

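View pics/t26.png

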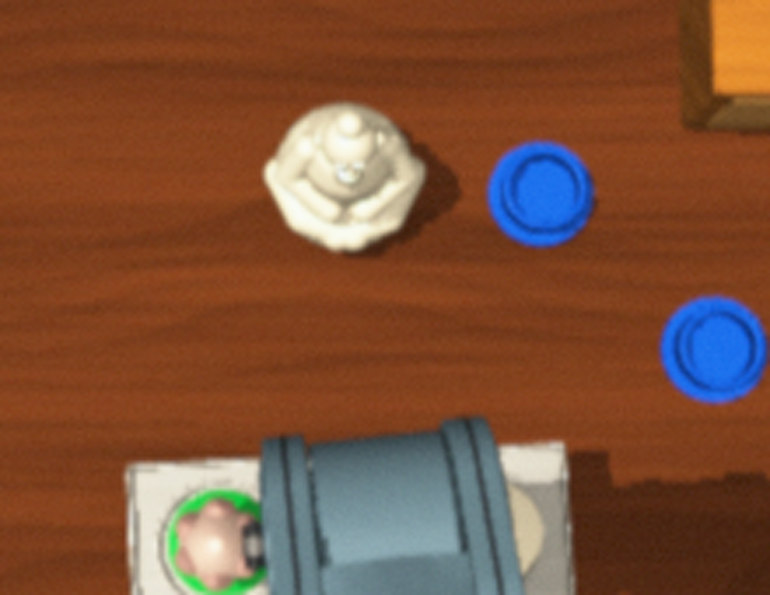

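Call:
{"method": "move_arm", "body": {"motion": [{"ax": 0, "ay": 0, "az": 0, "x": 0, "y": 0, "z": 0, "hand": 0.5}, {"ax": 0, "ay": 0, "az": 0, "x": 0, "y": 0, "z": 0, "hand": 0.5}, {"ax": 0, "ay": 0, "az": 0, "x": 0, "y": 0, "z": 0, "hand": 0.5}, {"ax": 0, "ay": 0, "az": 0, "x": 0, "y": 0, "z": 0, "hand": 0.5}, {"ax": 0, "ay": 0, "az": 0, "x": 0, "y": 0, "z": 0, "hand": 0.5}, {"ax": 0, "ay": 0, "az": 0, "x": 0, "y": 0, "z": 0, "hand": 0.5}]}}

```text
time_s: 27.08
position: [0.5149, -0.004, 0.2287]
tcp_rot: [[0.044, -0.999, -0.0], [-0.999, -0.044, 0.0], [-0.0, 0.0, -1.0]]
wrist_force: [-0.1, 0.4, -9.5]
opening: 0.145
```

```bash
python3 -c "
from h import *
o=ctrl.get_obs();print(o['time_s'],o['position'],o['tcp_rot'][2],o['wrist_force'],o['torque'],o['qvel'])
ctrl.finish_job()
"
```

```text
27.0833 [ 0.51493273 -0.00395258  0.22868241] [-1.37576456e-05  1.50944114e-06 -1.00000000e+00] [-0.14765844  0.39688572 -9.45162915] [ 0.05143458 -0.02451742 -0.00516338] [-0.02080087  0.05965944  0.04473851 -0.08075679 -0.00870354  0.06036084
  0.08349871]
the job is handed in; nothing more can be done
```

I set the stand in the empty well, stood the cup in it and put the lid on. I then lifted the tray by its handle with a 90 N grip, carried it level to the sage and handed the job in at 27.1 s. No verdict was reported.

**Set-down forces:** The wrist read about 33 N for the stand, which pressed harder than I intended, and about 6 N each for the cup and lid. The limit is 120 N.

**Last checks:**
- The tray is about 99 mm above the altar top, roughly 255 mm in front of the sage and centred on its facing line. I read the facing as straight along world -x.
- In the wrist picture the tray edges and everything on it sit where they did on the altar, so it is level.
- The arm is still and the wrist carries about 9.5 N.
- The jar and lotus look undisturbed, and so does the sage, though its base line was judged only by eye in the top and side views.

**What disagreed:** Before the lid went on, the wrist and side cameras differed by about 2 mm on its x position over the cup. I split the difference; it seated at the predicted height and looked square afterwards. Position readings also jittered by 1–2 mm while the arm settled.

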